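Open up the feed dispenser for brushing out and hold its gate at the mark

ROBOT

A 6-joint arm with a two-finger parallel gripper is mounted at the origin on the work surface. World frame = base frame: x ahead of the robot, y to its left, z up, the work surface at z = 0. Lengths are in mm, angles in rad, forces in N, time in s.
With the tool pointing down it reaches from about 425 to 950 mm from the base axis. Payload 3.5 kg.
Tool frame: the origin (TCP) lies at the very end of the fingers, on their centre line; the grasp point (between the pads) lies 19 mm behind it (ctrl.grip_point_offset is the distance from the TCP to the grasp point, in mm); z points along the fingers, y is the direction in which the jaws open and shut (so a half turn about z gives the same grasp; the last joint's range is limited). The gripper opens to 85 mm and grips with 20 to 120 N. Pads are 22 mm wide; open, the fingers measure 114 mm over their backs; the gripper's body (76 mm by 85 mm) begins 54 mm behind the grasp point. The pads swing forward as they close: fully open they stand 13 mm farther back than shut.
Start: joints at [-0.15, 0.286, 1.577, -0, 1.279, -0.15], TCP at [674.986, 0.032, 208.125] pointing down, gripper open.
Joint ranges: [-2.77, 2.77], [-0.9, 2.22], [0.21, 2.48], [-1.53, 4.67], [0.24, 2.81], [-2.84, 2.84]. Speed limits (rad/s): [2.79, 2.79, 3.14, 3.14, 3.14, 3.14].

INTERFACE

Orientations are given as a 3x3 rotation matrix whose columns are the frame's x, y, z axes.
In Python, from station import read_state, eyes, hand_in, ctrl gives the robot as it stands.
- The arm moves only by the tool arm_command, never from a script. Its argument "plan" is a list of rows, each an object with "fingers": the closure in counts, from 0 (fully open) to 255 (shut); "dp": the shift along the world's x, y, z in units of 0.2 m (1.0 is 0.2 m), a list of three; "angular": the turn, a rotation vector about the world's x, y, z in units of 90 degrees (1.0 is 90 degrees), a list of three. A call has 1 to 20 rows; each row shifts and turns the commanded pose from where the row before left it; what a row does not reach is not made up. A row lasts 1/8 s, in which the tool goes at most 62.5 mm and 10.7 degrees, less where a joint would pass 70% of its speed; a pose out of reach is approached as far as the arm can. A call with a number of a shift or a turn outside -1 to 1 is refused whole. A call with a gripper value outside its range is refused whole. The fingers move at their own pace and stop on an object; the grip force is fixed at half the most. Time passes only in rows, so rows that do not move let the fingers close. It gives the time, the measured TCP pose, the force and the opening at its end, in the units of the state.
- read_state(): the state, without advancing time (a new reading comes with each control period).
- eyes.camera(name): name is "scene" or "side" or "wrist"; returns (picture, depth): 384x512x3 uint8, red, green, blue; 384x512 float32, mm along the optical axis (not along the pixel's ray), 0 where there is no reading.
- eyes.camera_model(name): a dict with "vfov" (degrees; the focal length in pixels is half the picture's height over the tangent of half this angle, whatever the lens; pixels are square), "cx", "cy" (the principal point, pixels), "eye" and "rotation" of the camera in the world; the wrist camera has in their place "T_tool_cam" (4x4, takes a point from camera to tool coordinates, whose origin is the TCP and whose axes are the flange's). Camera axes: x right, y down, z forward; pixel columns grow to the right and rows downward; lengths in mm; the calibration is good to about 2 mm. A picture is of the moment at which its call begins: read the wrist's pose just before it. camera_model takes no time and is no camera call.
- hand_in(): hands the job in, once; it reports no verdict.
Trained networks look in the newest picture that a camera, given by its name, has taken for a name from the list of things; names that differ only in an ending like _2 or _b are one class to them, and where a whole thing is asked for, a point or a joint stands for the part that bears it (a point fixed in the world has none). Each returns a list of dicts, best first, with "p" (0 to 1); they miss things now and then, are a little off and sometimes report something else, mostly with a low value. They report only what shows in the picture. A call takes as long as a camera call.
- eyes.outline_of(query, camera): "mask" (384x512 bool, what is visible of it) and "centre" ([row, column] as shares, 0 to 1, of the picture: columns of its width, rows of its height, amid what is visible of it).
- eyes.pinpoint(query, camera): "centre" ([row, column] as shares, 0 to 1, of the picture: columns of its width, rows of its height: a listed point, or the origin of a listed thing).
The state is a dict: "clock": time; "qpos": joint angles; "joint_vel": joint speeds; "joint_efforts": joint torques, N m; "ee_pos": TCP position; "eef_rot": TCP orientation; "contact_force": force on the tool from outside, world axes, zero at the start; "wrist_torque": the same for the moment, N m; "width": opening from 0.0 (shut) to 1.0 (fully open).
Only numpy, scipy, OpenCV 4.12 (cv2) and the standard library are available. Lean on these libraries where they do the work, as an engineer would, in place of code of your own. Each camera call takes 0.05 s, during which the arm holds its last target.

TASK

The feed dispenser is empty and I am about to brush it out: pick up the chrome bottle opener, push its flat tongue into the slot under the free edge of the clean-out cover, lever the cover up with it (not with the fingers), and when the cover has been swung well back past upright, where it stands by itself, lay the opener flat on the counter again. Then pull the spring-return gate out by its D-handle until its pointer is level with the line filed across the guide rail, and keep it there: your program finishes while you are still holding the handle at the mark. Leave the bowl under the spout, and everything else on the counter, where it is.

Things in the scene. Friction and masses are not known exactly. Their poses are not given: they have to be found in the camera images.
- feeder: Steel counter-top feed dispenser, fixed; place and yaw vary. Origin on the counter; its x axis points from its front (D-handle, -x) to its back. Sizes in its frame, mm: throat box x -90..210, y -68..68, z 100..162; round hopper on top of it at x 55..236, 388 high; two fixed guide rails (14 wide, top z 100) at y -64 and 64, out to x -235; spout at x -40, bowl under it.
- cover (a joint): Angle of the clean-out cover, rad: 0 shut, 1.57 upright, 1.8 fully back against its stop. A stiff friction hinge (about 0.2 N m): it stays wherever it is left. About 3 N up at its free edge moves it.
- cover_edge (a point): Middle of the lower edge of the cover's free end (feeder -x side). Cover: steel plate 110 x 120 wide x 4 mm, flat on the throat box, underside z 160 when shut. Below the free edge a fixed ledge (front in line with the edge, top z 150) leaves a slot 10 mm high, 16 deep, 120 wide, open to the front; the wall behind it stops the tongue. Axes turn with the cover.
- cover_hinge (a point): Middle of the cover's hinge line, which runs along the feeder's y axis: 111 mm behind the free edge, z 162 mm.
- gate (a joint): How far the gate has been pulled out to the front (-x of the feeder), m: 0 shut (where the spring returns it when let go), 0.100 the end of its travel, 0.060 when the pointer is at the mark. The spring pulls back with about 5 N when shut and 10 N at the mark, plus about 1 N of friction.
- gate_grip (a point): Middle of the cross-bar of the gate's D-handle: level round bar, 12 to 14 mm thick, 84 mm long along the feeder's y, centre at z 95.5 mm, free above and below. Behind it, before the gate plate, an opening 54 mm long and 74 mm wide for one finger; when shut, the cover's front edge is 63 mm behind the bar. Moves with the gate.
- gate_pointer (a point): Tip of the small pointer that moves with the gate, over the guide rail at y -64 mm of the feeder, on top of the rail.
- gate_mark (a point): The dark line filed across the top of that guide rail, 60 mm in front of the pointer when the gate is shut. The feeder's axes.
- opener_grip (a point): Middle of the handle of the chrome bottle opener, its grasp point, near its balance point: bar 90 mm long, 15 wide, 13 high, lying flat, centre 6.5 mm up. Its x axis points along the opener to the flat tongue, z up. A ring-shaped head 40 mm wide is at the other end. A hoof pick (wooden handle, bent hook) lies beside it; the two may change places. About 130 g.
- opener_tip (a point): Tip of the opener's flat tongue, 101 mm ahead of opener_grip (x axis of the opener) and 0.75 mm below its centre line; the tongue is 18 mm wide, 3.5 mm thick and 61 mm long, straight and flat, running ahead of the handle.
- opener: The same opener; origin under the middle of the handle, z 0 when it lies on the counter, x axis towards the tongue.
- bowl: Pink plastic feeding bowl standing under the spout, 140 mm across, 50 mm high, origin at the centre of its foot. Leave it.
- spout (a point): Middle of the mouth of the feeder's spout, 66 mm above the counter.
- jar: Tall glass treat jar with hinged stainless lid, 104 mm across, 242 mm high, origin at its foot. Leave it.
- curry: Round rubber curry brush with a leather hand strap, 86 mm across, 43 mm high, origin at its foot. Leave it.
- toy: Hard plastic dog toy the size of a tennis ball, 67 mm, standing on a small flat, origin at its foot. Leave it.
- hoofpick: Hoof pick, 145 mm long: wooden handle 20 mm wide, thin dark bent hook; origin under its middle. Leave it.
- balm: Round flat metal tin, 86 mm across, 42 mm high, origin at its foot. Leave it.
- sprayer: White spray bottle with a black trigger head, 72 mm across, 189 mm high, origin at its foot. Leave it.

How it is judged:
By the outcome, as a careful person would: the job done as asked, in the order asked, and still so for the second after the job is handed in, while the arm keeps its last pose, push and grip.
It also fails if it takes over 72 s, if anything falls off the work surface, if the arm or the gripper's body presses on something with over 40 N, if the wrist force passes 120 N, or if a joint passes its speed limit or range.

## Working session

There is one attempt and no reset: what is moved stays moved. The work goes in short steps, Python scripts to look and compute and a tool call to move; the robot and the scene stay as the last step left them, time stands still between calls to the robot, and variables do not carry over. Pictures are saved under pics/ and viewed, and the job is handed in when it is done.

Besides the shell and the picture viewer there is one more tool, called after "Emit:" by a JSON object that holds its "name" and its "arguments". arm_command: Moves the arm, as the interface text tells. Its arguments: {"type":"object","properties":{"plan":{"type":"array"}},"required":["plan"]}

```bash
ls; mkdir -p pics; cat > h.py <<'E'
import numpy as np, cv2
from station import read_state, eyes, hand_in, ctrl
def save(name,img): cv2.imwrite(f'pics/{name}.png',img[:,:,::-1])
def model(cam,st=None):
    m=eyes.camera_model(cam); f=192/np.tan(np.radians(m['vfov'])/2)
    if cam=='wrist':
        st=st or read_state(); T=np.array(m['T_tool_cam']); R=np.array(st['eef_rot']).reshape(3,3)
        return f,m['cx'],m['cy'],R@T[:3,3]+np.array(st['ee_pos']),R@T[:3,:3]
    return f,m['cx'],m['cy'],np.array(m['eye']),np.array(m['rotation']).reshape(3,3)
def ray(M,u,v):
    f,cx,cy,e,R=M; d=R@np.array([(u-cx)/f,(v-cy)/f,1.]); return e,d
def onz(M,u,v,z):
    e,d=ray(M,u,v); return e+d*(z-e[2])/d[2]
def tri(a):
    A=np.zeros((3,3));b=np.zeros(3)
    for e,d in a:
        d=d/np.linalg.norm(d);P=np.eye(3)-np.outer(d,d);A+=P;b+=P@e
    x=np.linalg.solve(A,b); return x,[float(np.linalg.norm((np.eye(3)-np.outer(d,d)/(d@d))@(x-e))) for e,d in a]
def px(c): return c[1]*512,c[0]*384
def proj(M,p):
    f,cx,cy,e,R=M; q=R.T@(np.array(p)-e); return q[0]/q[2]*f+cx,q[1]/q[2]*f+cy
def cloud(M,depth):
    f,cx,cy,e,R=M; v,u=np.mgrid[:384,:512]; P=np.stack([(u-cx)/f*depth,(v-cy)/f*depth,depth],-1)@R.T+e
    P[depth<=0]=np.nan; return P
E
python3 - <<'E'
from h import *
print(read_state(), ctrl, [a for a in dir(ctrl) if a[0]!='_'])
for c in ['scene','side','wrist']:
    im,d=eyes.camera(c); save(c+'0',im); np.save(f'pics/{c}0d.npy',d)
    print(c,eyes.camera_model(c))
    M=model(c)
    for q in ['opener_grip','opener_tip','gate_grip','gate_pointer','gate_mark','cover_edge','cover_hinge','feeder','hoofpick','bowl','spout']:
        print(q,[(np.round(px(r['centre']),1).tolist(),round(r['p'],2)) for r in eyes.pinpoint(q,c)[:2]])
E
```

```text
pics
{'clock': 0.0, 'qpos': array([-1.49990232e-01,  2.87157314e-01,  1.57818620e+00, -5.48088439e-06,
        1.27859845e+00, -1.49985848e-01]), 'joint_vel': array([ 5.65853860e-04,  1.91775919e-03,  1.28001313e-03,  7.09011197e-05,
        2.63175090e-04, -4.92700594e-04]), 'joint_efforts': array([-1.79628755e-04, -4.05981302e+01, -2.92628127e+01, -1.54224781e-04,
        5.81841552e-03,  3.74769741e-06]), 'ee_pos': array([6.74285478e+02, 1.42722126e-01, 2.06747830e+02]), 'eef_rot': array([[ 3.20074686e-06,  9.99997300e-01, -2.32372102e-03],
       [ 9.99999940e-01, -2.39706006e-06,  3.45864702e-04],
       [ 3.45858198e-04, -2.32372199e-03, -9.99997240e-01]]), 'contact_force': array([ 0.23317966, -0.48057016, -0.35053207]), 'wrist_torque': array([ 0.01702415,  0.05921027, -0.01443681]), 'width': 1.0002111006152141} <Robot object at 0x7f82c5d5fe00> ['Unreachable', 'grip_point_offset']
scene {'vfov': 50.23168438126004, 'cx': 255.9388841450382, 'cy': 191.29027609143472, 'eye': array([1571.54960206,  749.77149317, 1031.69306832]), 'rotation': array([[-0.59690375,  0.46216058, -0.
[... 1374 characters left out ...]
195.0], 0.86)]
wrist {'vfov': 59.53692760497998, 'cx': 257.32890913240817, 'cy': 186.39689636253735, 'T_tool_cam': array([[-7.64516110e-04, -9.60948636e-01, -2.76725737e-01,
         7.02133920e+01],
       [ 9.99999609e-01, -8.57516372e-04,  2.15062674e-04,
         1.20154504e-03],
       [-4.43961033e-04, -2.76725465e-01,  9.60948916e-01,
        -1.65999701e+02],
       [ 0.00000000e+00,  0.00000000e+00,  0.00000000e+00,
         1.00000000e+00]])}
opener_grip []
opener_tip []
gate_grip [([177.6, 196.8], 0.63)]
gate_pointer []
gate_mark [([190.7, 265.2], 0.98)]
cover_edge [([56.9, 207.8], 0.85)]
cover_hinge []
feeder [([113.9, 63.2], 0.9)]
hoofpick [([54.6, 208.0], 0.3)]
bowl []
spout []
```

```bash
python3 - <<'E'
import cv2
for c in ['scene','side','wrist']:
    cv2.imwrite(f'pics/{c}0b.png',cv2.resize(cv2.imread(f'pics/{c}0.png'),(800,600),interpolation=cv2.INTER_CUBIC))
E
```

```text
(no output)
```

View pics/scene0b.png

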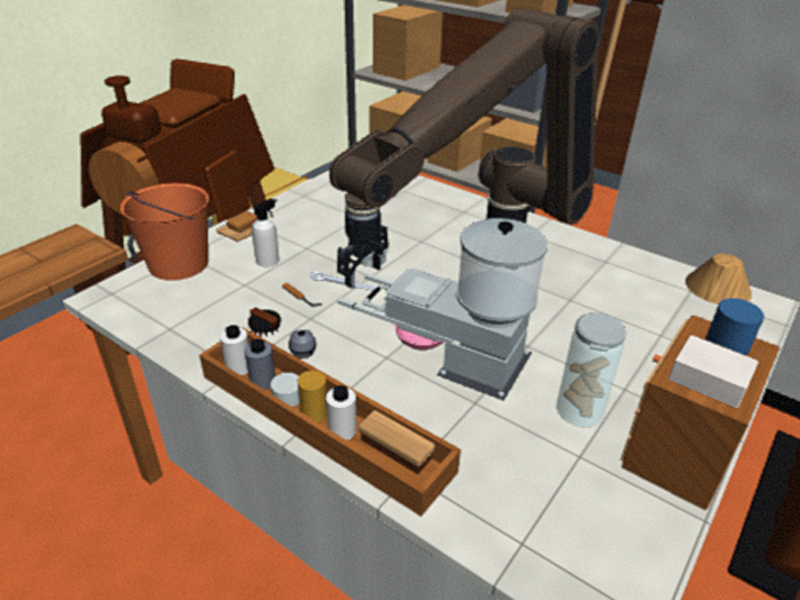

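View pics/side0b.png

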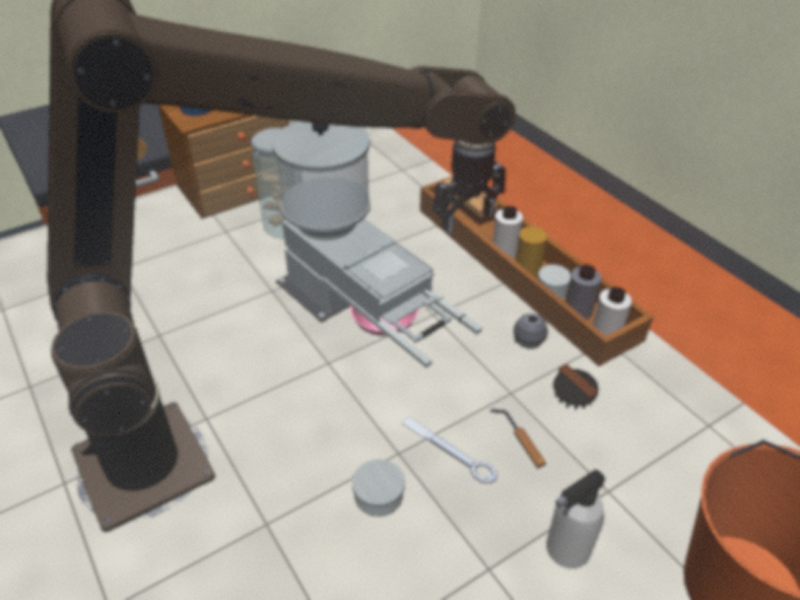

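View pics/wrist0b.png

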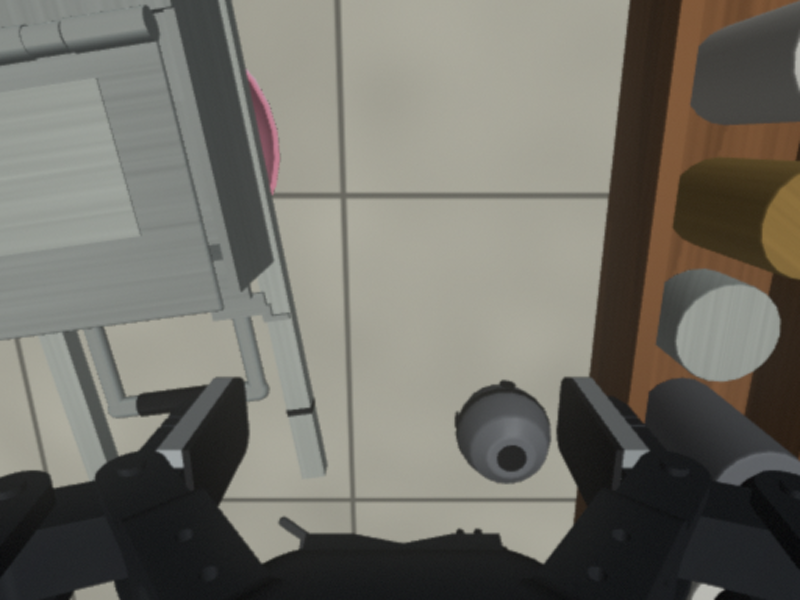

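The scene view shows the opener beside the gripper at about (340,280) in the enlarged picture. The side view shows the opener's ring at (483,470) and its tongue at (410,425). The hoof pick is to its right and the balm tin to its lower left. The wrist view shows the D-handle bar at (175,400) and the filed line at (300,408).

```bash
python3 - <<'E'
from h import *
S=model('side');C=model('scene');W=model('wrist')
d={'side':{'opener_grip':(289.6,289.9),'opener_tip':(260.8,264.3),'gate_grip':(278.5,209.1),'gate_pointer':(282.1,189.8),'gate_mark':(296.8,202.1),'cover_edge':(262.2,183.6),'cover_hinge':(239,161.1)},
'scene':{'opener_grip':(217.2,179.5),'opener_tip':(238.8,182.9),'gate_grip':(235,191.8),'gate_pointer':(241.2,198.9),'gate_mark':(226.9,195.2),'cover_edge':(258.6,179.3),'cover_hinge':(279.2,188.3)},
'wrist':{'gate_grip':(177.6,196.8),'gate_mark':(190.7,265.2),'cover_edge':(56.9,207.8)}}
Ms={'side':S,'scene':C,'wrist':W}
for k in d['side']:
    a=[c for c in d if k in d[c]]
    x,r=tri([ray(Ms[c],*d[c][k]) for c in a]); print(k,a,x.round(1),np.round(r,1))
    for c in a: 
        zs={'opener_grip':6.5,'opener_tip':5.75,'gate_grip':95.5,'gate_pointer':101,'gate_mark':100,'cover_edge':160,'cover_hinge':162}[k]
        print('    ',c,onz(Ms[c],*d[c][k],zs).round(1))
for c in ['side','scene']:
  for q in ['opener','hoofpick','balm','curry','toy','jar','sprayer','bowl']:
    im,dd=eyes.camera(c); P=cloud(Ms[c],dd)
    for r in eyes.outline_of(q,c)[:2]:
        m=r['mask']; Q=P[m]; Q=Q[~np.isnan(Q[:,0])]
        if len(Q): print(c,q,round(r['p'],2),m.sum(),np.median(Q,0).round(0),np.percentile(Q,3,axis=0).round(0),np.percentile(Q,97,axis=0).round(0))
E
```

```text
opener_grip ['side', 'scene'] [ 458.8 -270.1    1.6] [2. 2.]
     side [ 457.9 -274.3    6.5]
     scene [ 462.6 -263.9    6.5]
opener_tip ['side', 'scene'] [ 435.6 -164.8   16. ] [1.2 1.2]
     side [ 441.  -159.     5.8]
     scene [ 423.2 -173.3    5.8]
gate_grip ['side', 'scene', 'wrist'] [584.2 -49.4  76.3] [13.9 26.  27. ]
     side [556.7 -75.8  95.5]
     scene [579.9 -66.5  95.5]
     wrist [605.6 -19.3  95.5]
gate_pointer ['side', 'scene'] [609.  -16.  101.3] [2.5 2.5]
     side [610.7 -17.8 101. ]
     scene [606.6 -14.8 101. ]
gate_mark ['side', 'scene', 'wrist'] [615.7 -81.5  96.9] [2.7 4.5 3.6]
     side [616.5 -84.5 100. ]
     scene [620.8 -72.9 100. ]
     wrist [614.3 -83.3 100. ]
cover_edge ['side', 'scene', 'wrist'] [535.   -4.1 155.1] [ 9.4 13.3  4.2]
     side [537.5 -16.5 160. ]
     scene [531.    9.3 160. ]
     wrist [539.5  -6.3 160. ]
cover_hinge ['side', 'scene'] [533.9 105.2 162.5] [0.3 0.3]
     side [534.1 106.  162. ]
     scene [533.7 104.7 162. ]
side opener 0.82 407 [ 454. -265.    9.] [ 428. -352.    1.] [ 490. -178.   14.]
side hoofpick 0.5 239 [
[... 881 characters left out ...]
 363.]
scene balm 0.51 40 [ 348. -257.   16.] [ 307. -276.    0.] [ 355. -229.   38.]
scene curry 0.58 295 [ 743. -272.   28.] [ 700. -319.    0.] [ 774. -242.   43.]
scene curry 0.43 564 [539.  48. 162.] [477.  -6. 157.] [595. 101. 167.]
scene toy 0.53 273 [ 765. -119.   49.] [ 731. -152.   11.] [ 783. -101.   67.]
scene jar 0.89 2282 [552. 492. 157.] [484. 439.   8.] [566. 533. 241.]
scene jar 0.7 583 [ 524. -495.   95.] [ 473. -523.    4.] [ 546. -474.  186.]
scene sprayer 0.69 567 [ 524. -494.   97.] [ 480. -521.    6.] [ 546. -473.  186.]
scene bowl 0.55 209 [561.  74.  25.] [525.  19.   0.] [601. 129.  50.]
scene bowl 0.23 308 [ 743. -272.   28.] [ 701. -316.   -2.] [ 774. -242.   43.]
```

Emit:
{"name": "arm_command", "arguments": {"plan": [{"fingers": 0, "dp": [-0.1, -0.09, 0.06], "angular": [0, 0, 0]}, {"fingers": 0, "dp": [-0.15, -0.09, 0.06], "angular": [0, 0, 0]}, {"fingers": 0, "dp": [-0.15, -0.09, 0.06], "angular": [0, 0, 0]}, {"fingers": 0, "dp": [-0.15, -0.09, 0.06], "angular": [0, 0, 0]}, {"fingers": 0, "dp": [-0.1, -0.09, 0.06], "angular": [0, 0, 0]}, {"fingers": 0, "dp": [0, 0, 0], "angular": [0, 0, 0]}, {"fingers": 0, "dp": [0, 0, 0], "angular": [0, 0, 0]}]}}

```text
clock: 4.28
ee_pos: [545.3, -89.7, 267.9]
eef_rot: [[0.0, 1.0, 0.0], [1.0, -0.0, 0.0], [0.0, 0.0, -1.0]]
contact_force: [0.1, -0.6, -0.6]
width: 1.004
```

```bash
python3 - <<'E'
from h import *
st=read_state(); print(st['clock'],st['ee_pos'])
im,d=eyes.camera('wrist'); save('w1',cv2.resize(im,(800,600))); M=model('wrist',st); np.savez('pics/w1.npz',im=im,d=d,M=np.array([*M[:3]]),e=M[3],R=M[4])
for q,z in [('gate_grip',95.5),('gate_pointer',101),('gate_mark',100),('cover_edge',160),('cover_hinge',162),('opener_tip',5.75)]:
    for r in eyes.pinpoint(q,'wrist')[:2]: print(q,round(r['p'],2),np.round(px(r['centre']),1),onz(M,*px(r['centre']),z).round(1))
print(read_state()['clock'])
E
```

```text
4.275 [545.25243998 -89.66736952 267.88734769]
gate_grip 0.83 [261.3 146.8] [549.4 -75.   95.5]
gate_pointer 0.89 [318.4  93.3] [603.8 -22.7 101. ]
gate_pointer 0.68 [171.4 206.2] [ 455.2 -136.8  101. ]
gate_mark 0.93 [324.8 156.7] [613.5 -84.4 100. ]
gate_mark 0.58 [284.5 292.2] [ 576.2 -240.9  100. ]
cover_edge 0.76 [249.7  71.3] [539.5  -5.7 160. ]
opener_tip 0.72 [170.2 204.3] [ 427.9 -167.6    5.8]
4.625
```

View pics/w1.png

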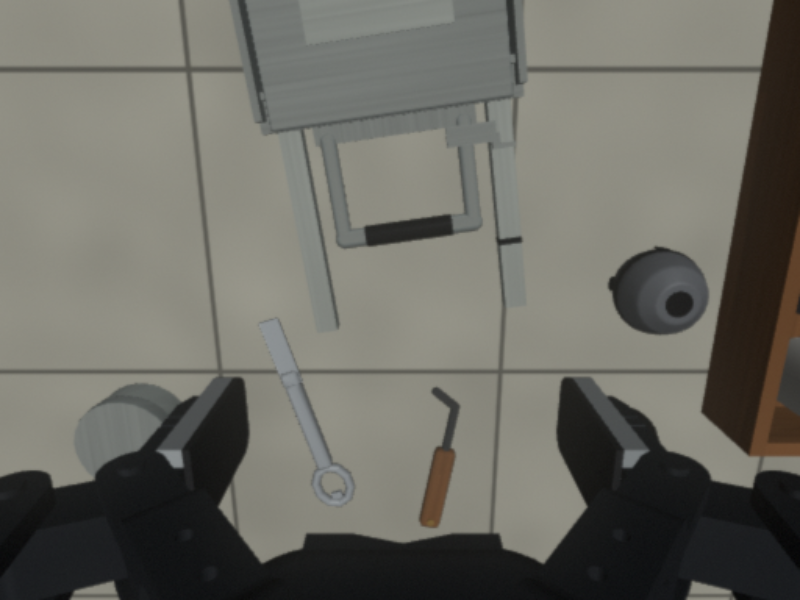

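```bash
python3 - <<'E'
from h import *
z=np.load('pics/w1.npz'); M=(*z['M'],z['e'],z['R']); s=512/800
P=cloud(M,z['d'])
def g(a,zz): return onz(M,a[0]*s,a[1]*s,zz)
def dep(a): return P[int(a[1]*s),int(a[0]*s)].round(0)
for n,a,zz in [('otip',(269,321),6),('oring',(333,485),6),('ohandle front',(290,379),10),('ohandle rear',(323,465),10),('Lr1',(292,132),100),('Lr2',(327,330),100),('Rr1',(508,150),100),('Rr2',(515,305),100),('bar1',(350,238),102),('bar2',(475,221),102),('barmid',(409,230),102),('edge1',(268,132),164),('edge2',(522,97),164),('mark',(511,241),100),('hp1',(430,525),10),('hp2',(437,390),10),('throatwall',(395,120),160)]:
    print(n,g(a,zz).round(1),dep(a))
E
```

```text
otip [ 430.5 -169.1    6. ] [ 431. -168.    7.]
oring [ 479.6 -333.9    6. ] [ 479. -338.   -0.]
ohandle front [ 446.3 -222.    10. ] [ 446. -221.   11.]
ohandle rear [ 471.8 -309.4   10. ] [ 471. -307.   12.]
Lr1 [478.4 -14.5 100. ] [478. -14. 102.]
Lr2 [ 494.5 -142.8  100. ] [ 494. -143.  100.]
Rr1 [610.6 -25.2 100. ] [610. -25. 100.]
Rr2 [ 620.7 -125.2  100. ] [ 620. -125.  101.]
bar1 [512.1 -79.5 102. ] [512. -79. 100.]
bar2 [591.6 -68.7 102. ] [592. -68. 101.]
barmid [549.8 -74.4 102. ] [549. -74. 102.]
edge1 [479.4 -15.5 164. ] [476. -15. 150.]
edge2 [6.035e+02 6.000e-01 1.640e+02] [639.  13.  -1.]
mark [615.6 -81.9 100. ] [615. -81. 102.]
hp1 [ 572.1 -376.    10. ] [ 572. -372.   15.]
hp2 [ 576.4 -232.8   10. ] [ 576. -233.    8.]
throatwall [541.9  -9.8 160. ] [540.  -7.  97.]
```

The wrist view shows the opener's tongue tip at (269,321), its ring at (333,485) and its handle between them. The D-handle bar is centred at (409,230), the filed line is at (511,241), and the cover's front edge runs from (268,132) to (522,97).

The sizes check out: handle 91 mm, tip 101 mm ahead of the grip, bar height 102 mm.

Emit:
{"name": "arm_command", "arguments": {"plan": [{"fingers": 0, "dp": [-0.075, -0.135, -0.14], "angular": [0, 0, 0.046]}, {"fingers": 0, "dp": [-0.075, -0.135, -0.14], "angular": [0, 0, 0.046]}, {"fingers": 0, "dp": [-0.075, -0.135, -0.14], "angular": [0, 0, 0.046]}, {"fingers": 0, "dp": [-0.075, -0.135, -0.14], "angular": [0, 0, 0.046]}, {"fingers": 0, "dp": [-0.075, -0.135, -0.14], "angular": [0, 0, 0]}, {"fingers": 0, "dp": [-0.075, -0.135, -0.14], "angular": [0, 0, 0]}, {"fingers": 0, "dp": [0, 0, 0], "angular": [0, 0, 0]}, {"fingers": 0, "dp": [0, 0, 0], "angular": [0, 0, 0]}]}}

```text
clock: 5.62
ee_pos: [455.7, -251.9, 100.8]
eef_rot: [[-0.285, 0.959, 0.001], [0.959, 0.285, -0.0], [-0.0, 0.001, -1.0]]
contact_force: [1.1, 0.9, 0.7]
width: 1.002
```

```bash
python3 - <<'E'
from h import *
st=read_state(); print(st['clock'],st['ee_pos'])
im,d=eyes.camera('wrist'); save('w2',cv2.resize(im,(800,600))); M=model('wrist',st); np.savez('pics/w2.npz',im=im,d=d,M=np.array([*M[:3]]),e=M[3],R=M[4])
E
```

```text
5.625 [ 455.68443834 -251.91780234  100.79479319]
```

View pics/w2.png

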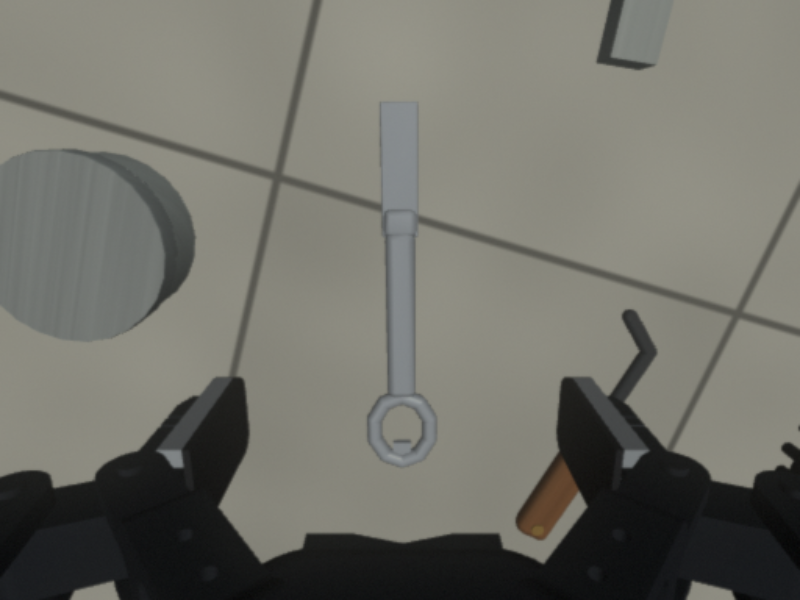

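The opener is centred between the open fingers and parallel to the tool, with its tongue tip at (399,103) and ring at (402,430). The hoof pick is off to the right.

```bash
python3 - <<'E'
from h import *
z=np.load('pics/w2.npz'); M=(*z['M'],z['e'],z['R']); s=512/800
for n,a,zz in [('tip',(399,103),6),('hf',(400,222),12),('hr',(402,393),10),('ring',(402,430),6)]: print(n,onz(M,a[0]*s,a[1]*s,zz).round(1), cloud(M,z['d'])[int(a[1]*s),int(a[0]*s)].round(1))
E
```

```text
tip [ 429.7 -169.     6. ] [ 429.3 -168.4    5.8]
hf [ 445.8 -221.6   12. ] [ 445.8 -221.7   11.3]
hr [ 473.1 -310.4   10. ] [ 472.3 -308.4   13.2]
ring [ 480.2 -334.2    6. ] [ 480.5 -336.2    2.3]
```

Emit:
{"name": "arm_command", "arguments": {"plan": [{"fingers": 0, "dp": [0, 0, -0.1], "angular": [0, 0, 0]}, {"fingers": 0, "dp": [0, 0, -0.1], "angular": [0, 0, 0]}, {"fingers": 0, "dp": [0, 0, -0.1], "angular": [0, 0, 0]}, {"fingers": 0, "dp": [0, 0, -0.1], "angular": [0, 0, 0]}, {"fingers": 0, "dp": [0, 0, -0.06], "angular": [0, 0, 0]}, {"fingers": 0, "dp": [0, 0, -0.02], "angular": [0, 0, 0]}, {"fingers": 0, "dp": [0, 0, 0], "angular": [0, 0, 0]}, {"fingers": 0, "dp": [0, 0, 0], "angular": [0, 0, 0]}]}}

```text
clock: 6.68
ee_pos: [455.6, -252.4, 5.0]
eef_rot: [[-0.285, 0.958, 0.001], [0.958, 0.285, -0.001], [-0.001, 0.001, -1.0]]
contact_force: [-0.2, -0.2, 0.1]
width: 1.003
```

Emit:
{"name": "arm_command", "arguments": {"plan": [{"fingers": 0, "dp": [0, 0, -0.01], "angular": [0, 0, 0]}, {"fingers": 255, "dp": [0, 0, 0], "angular": [0, 0, 0]}, {"fingers": 255, "dp": [0, 0, 0], "angular": [0, 0, 0]}, {"fingers": 255, "dp": [0, 0, 0], "angular": [0, 0, 0]}, {"fingers": 255, "dp": [0, 0, 0], "angular": [0, 0, 0]}, {"fingers": 255, "dp": [0, 0, 0], "angular": [0, 0, 0]}, {"fingers": 255, "dp": [0, 0, 0], "angular": [0, 0, 0]}, {"fingers": 255, "dp": [0, 0, 0], "angular": [0, 0, 0]}, {"fingers": 255, "dp": [0, 0, 0], "angular": [0, 0, 0]}]}}

```text
clock: 7.8
ee_pos: [455.0, -252.0, 2.1]
eef_rot: [[-0.285, 0.959, 0.0], [0.959, 0.285, -0.0], [-0.0, 0.0, -1.0]]
contact_force: [0.2, 0.3, -0.4]
width: -0.004
```

```bash
python3 - <<'E'
from h import *
st=read_state(); print(st['clock'],st['ee_pos'],st['width'])
im,d=eyes.camera('wrist'); save('w3',cv2.resize(im,(800,600)))
im,d=eyes.camera('side'); save('s3',cv2.resize(im[200:340,200:400],(800,560)))
E
```

```text
7.8 [ 454.99549953 -251.97397211    2.14169812] -0.003946369401929288
```

View pics/w3.png

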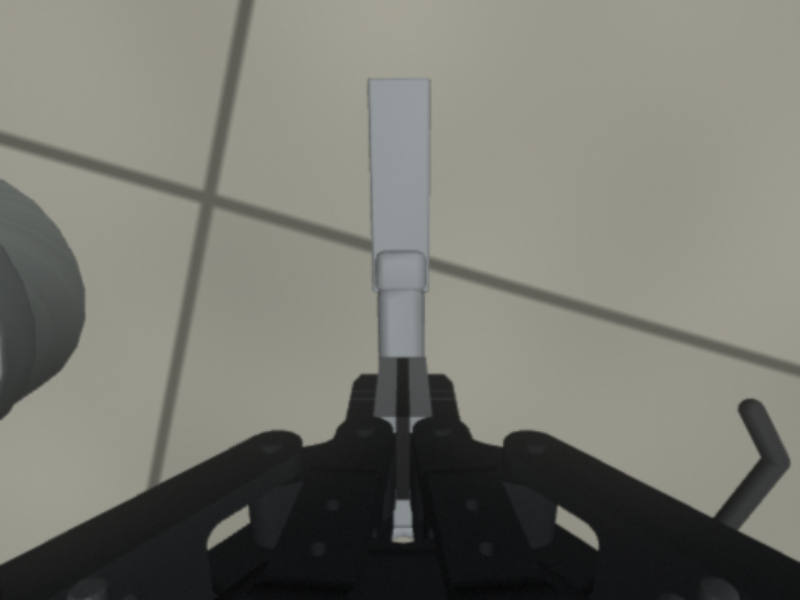

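View pics/s3.png

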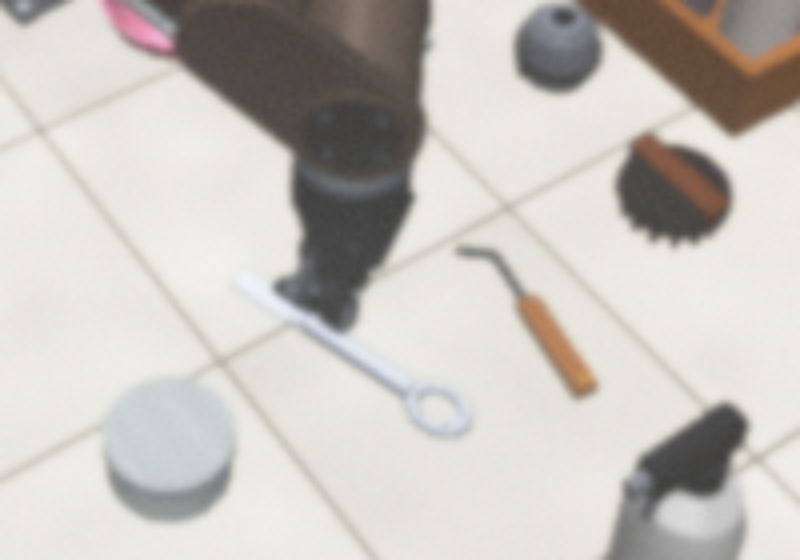

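```bash
python3 - <<'E'
from h import *
st=read_state()
im,d=eyes.camera('wrist'); M=model('wrist',st);P=cloud(M,d);s=.64
R=np.array(st['eef_rot']);t=np.array(st['ee_pos'])
print(proj(M,(429.5,-169,5.75)), 'seen',400*s,79*s)
for v in range(70,560,25):
    print(v,[ (R.T@(P[int(v*s),int(u*s)]-t)).round(0).tolist() for u in (385,402,420)])
E
```

```text
(np.float64(255.49529659479256), np.float64(51.44490091898882)) seen 256.0 50.56
70 [[91.0, -5.0, 2.0], [91.0, -0.0, 2.0], [90.0, 5.0, 1.0]]
95 [[83.0, -5.0, -7.0], [83.0, -0.0, -7.0], [83.0, 5.0, -5.0]]
120 [[76.0, -5.0, -5.0], [76.0, -0.0, -5.0], [76.0, 5.0, -6.0]]
145 [[69.0, -5.0, -5.0], [69.0, -0.0, -5.0], [69.0, 5.0, -5.0]]
170 [[62.0, -5.0, -6.0], [62.0, -0.0, -5.0], [62.0, 5.0, -5.0]]
195 [[55.0, -5.0, -6.0], [55.0, -0.0, -5.0], [55.0, 5.0, -5.0]]
220 [[47.0, -5.0, -5.0], [47.0, -0.0, -6.0], [47.0, 5.0, -6.0]]
245 [[39.0, -5.0, -5.0], [39.0, -0.0, -5.0], [39.0, 5.0, -5.0]]
270 [[32.0, -5.0, -9.0], [32.0, -0.0, -8.0], [32.0, 5.0, -8.0]]
295 [[24.0, -6.0, -9.0], [25.0, -0.0, -11.0], [24.0, 5.0, -9.0]]
320 [[16.0, -6.0, -10.0], [17.0, -0.0, -11.0], [16.0, 5.0, -9.0]]
345 [[8.0, -6.0, -11.0], [8.0, -0.0, -12.0], [8.0, 5.0, -9.0]]
370 [[11.0, -5.0, -36.0], [11.0, -0.0, -36.0], [10.0, 5.0, -34.0]]
395 [[11.0, -4.0, -50.0], [10.0, -0.0, -49.0], [11.0, 4.0, -51.0]]
420 [[10.0, -4.0, -61.0], [10.0, -0.0, -61.0], [10.0, 4.0, -61.0]]
445 [[11.0, -4.0, -73.0], [4.0, -0.0, -61.0], [12.0, 3.0, -73.0]]
470 [[12.0, -3.0, -81.0], [-3.0, -0.0, -61.0], [10.0, 3.0, -80.0]]
495 [[8.0, -3.0, -84.0], [-10.0, -0.0, -61.0], [-1.0, 3.0, -73.0]]
520 [[-8.0, -4.0, -71.0], [-58.0, -0.0, -10.0], [-8.0, 3.0, -72.0]]
545 [[10.0, -3.0, -98.0], [10.0, -0.0, -99.0], [10.0, 3.0, -99.0]]
```

```bash
python3 - <<'E'
from h import *
z=np.load('pics/w2.npz'); M=(*z['M'],z['e'],z['R']); st=read_state()
R=np.array(st['eef_rot']);t=np.array(st['ee_pos'])
im,d=eyes.camera('wrist'); M=model('wrist',st);P=cloud(M,d);s=.64
for v in (350,362,370,380,390,400,410,430):
    print(v,[ (u,(R.T@(P[int(v*s),int(u*s)]-t)).round(0).tolist()) for u in (340,360,370,378,390,402,415,425,440,455)])
save('w3c',cv2.resize(im[200:300,200:312],(784,700)))
E
```

```text
350 [(340, [1.0, -22.0, 2.0]), (360, [1.0, -15.0, 2.0]), (370, [1.0, -12.0, 2.0]), (378, [1.0, -9.0, 2.0]), (390, [6.0, -4.0, -11.0]), (402, [6.0, -0.0, -10.0]), (415, [6.0, 4.0, -11.0]), (425, [1.0, 8.0, 2.0]), (440, [0.0, 13.0, 3.0]), (455, [1.0, 18.0, 2.0])]
362 [(340, [-3.0, -22.0, 2.0]), (360, [-3.0, -15.0, 2.0]), (370, [-3.0, -12.0, 2.0]), (378, [-3.0, -9.0, 2.0]), (390, [11.0, -4.0, -30.0]), (402, [11.0, -0.0, -31.0]), (415, [11.0, 3.0, -30.0]), (425, [11.0, 6.0, -31.0]), (440, [-4.0, 13.0, 3.0]), (455, [-4.0, 18.0, 3.0])]
370 [(340, [-6.0, -22.0, 2.0]), (360, [-6.0, -15.0, 2.0]), (370, [-6.0, -12.0, 1.0]), (378, [-6.0, -9.0, 2.0]), (390, [11.0, -4.0, -36.0]), (402, [10.0, -0.0, -34.0]), (415, [11.0, 3.0, -36.0]), (425, [11.0, 6.0, -36.0]), (440, [-6.0, 13.0, 1.0]), (455, [-6.0, 18.0, 2.0])]
380 [(340, [-10.0, -22.0, 2.0]), (360, [6.0, -12.0, -33.0]), (370, [6.0, -9.0, -33.0]), (378, [7.0, -7.0, -35.0]), (390, [10.0, -3.0, -41.0]), (402, [11.0, -0.0, -43.0]), (415, [10.0, 3.0, -42.0]), (425, [11.0, 6.0, -42.0]), (440, [7.0, 10.0, -34.0]), (455, [-10.0, 18.0, 1.0])]
390 [(340, 
[... 408 characters left out ...]
0]), (402, [10.0, -0.0, -53.0]), (415, [11.0, 3.0, -54.0]), (425, [11.0, 5.0, -53.0]), (440, [7.0, 9.0, -46.0]), (455, [7.0, 13.0, -45.0])]
410 [(340, [-22.0, -22.0, 1.0]), (360, [6.0, -11.0, -50.0]), (370, [7.0, -8.0, -51.0]), (378, [11.0, -6.0, -59.0]), (390, [11.0, -3.0, -57.0]), (402, [11.0, -0.0, -58.0]), (415, [11.0, 3.0, -58.0]), (425, [11.0, 5.0, -58.0]), (440, [6.0, 9.0, -50.0]), (455, [7.0, 13.0, -50.0])]
430 [(340, [12.0, -13.0, -69.0]), (360, [13.0, -9.0, -70.0]), (370, [13.0, -7.0, -71.0]), (378, [12.0, -5.0, -68.0]), (390, [12.0, -3.0, -68.0]), (402, [7.0, -0.0, -60.0]), (415, [12.0, 2.0, -68.0]), (425, [12.0, 5.0, -68.0]), (440, [13.0, 8.0, -70.0]), (455, [11.0, 11.0, -68.0])]
```

View pics/w3c.png

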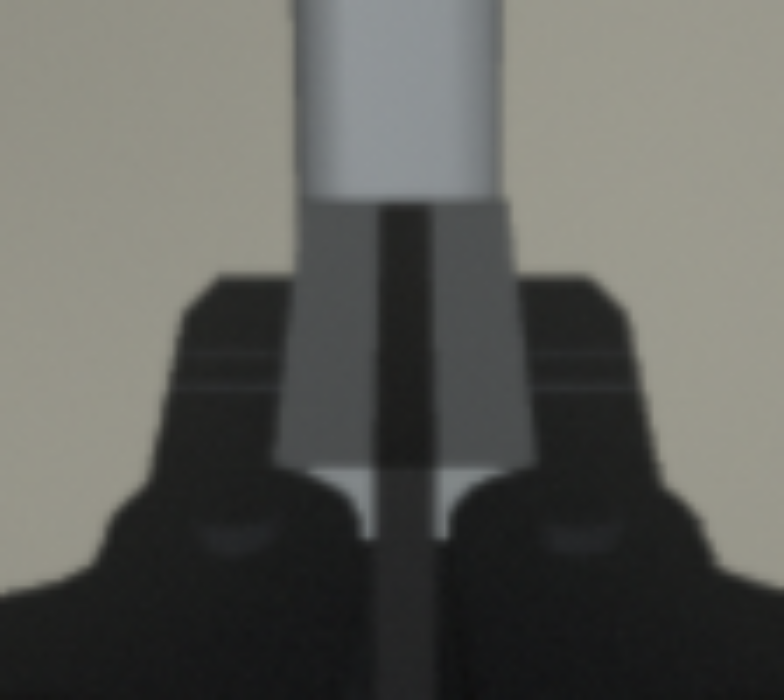

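```bash
python3 - <<'E'
from h import *
print(ctrl.grip_point_offset)
z=np.load('pics/w2.npz'); M=(*z['M'],z['e'],z['R']); P=cloud(M,z['d']);s=.64
R=np.array([[-0.285,.959,0],[.959,.285,0],[0,0,-1.]]);t=np.array([455.7,-251.9,100.8])
for v in (370,380,390,400,420,440): print(v,[(u,(R.T@(P[int(v*s),int(u*s)]-t)).round(0).tolist()) for u in (225,235,242,570,580)])
E
```

```text
18.700000000000003
370 [(225, [-51.0, -97.0, 99.0]), (235, [-51.0, -93.0, 101.0]), (242, [-51.0, -89.0, 100.0]), (570, [-51.0, 92.0, 100.0]), (580, [-51.0, 98.0, 100.0])]
380 [(225, [11.0, -46.0, -41.0]), (235, [11.0, -44.0, -41.0]), (242, [10.0, -43.0, -40.0]), (570, [11.0, 43.0, -42.0]), (580, [10.0, 46.0, -41.0])]
390 [(225, [11.0, -44.0, -48.0]), (235, [10.0, -43.0, -45.0]), (242, [7.0, -43.0, -40.0]), (570, [9.0, 43.0, -44.0]), (580, [11.0, 44.0, -47.0])]
400 [(225, [10.0, -43.0, -52.0]), (235, [7.0, -42.0, -46.0]), (242, [5.0, -43.0, -41.0]), (570, [6.0, 43.0, -44.0]), (580, [10.0, 43.0, -52.0])]
420 [(225, [6.0, -43.0, -53.0]), (235, [3.0, -43.0, -47.0]), (242, [-1.0, -43.0, -42.0]), (570, [1.0, 43.0, -45.0]), (580, [6.0, 43.0, -54.0])]
440 [(225, [1.0, -43.0, -55.0]), (235, [-3.0, -43.0, -48.0]), (242, [-5.0, -43.0, -44.0]), (570, [-4.0, 43.0, -47.0]), (580, [0.0, 43.0, -54.0])]
```

The fingers shut on nothing. In the wrist view the shut tips stand about 27 mm behind the reported TCP, and the open-hand depth agrees (40 mm, and 13 mm of swing). The true tips were therefore about 29 mm above the counter. I'll open, go lower and watch the force.

Emit:
{"name": "arm_command", "arguments": {"plan": [{"fingers": 0, "dp": [0, 0, 0], "angular": [0, 0, 0]}, {"fingers": 0, "dp": [0, 0, 0], "angular": [0, 0, 0]}, {"fingers": 0, "dp": [0, 0, 0], "angular": [0, 0, 0]}, {"fingers": 0, "dp": [0, 0, 0], "angular": [0, 0, 0]}, {"fingers": 0, "dp": [0, 0, 0], "angular": [0, 0, 0]}, {"fingers": 0, "dp": [0, 0, -0.03], "angular": [0, 0, 0]}, {"fingers": 0, "dp": [0, 0, -0.03], "angular": [0, 0, 0]}, {"fingers": 0, "dp": [0, 0, -0.03], "angular": [0, 0, 0]}, {"fingers": 0, "dp": [0, 0, -0.03], "angular": [0, 0, 0]}, {"fingers": 0, "dp": [0, 0, -0.015], "angular": [0, 0, 0]}, {"fingers": 0, "dp": [0, 0, 0], "angular": [0, 0, 0]}]}}

```text
clock: 9.38
ee_pos: [454.8, -251.8, -25.2]
eef_rot: [[-0.285, 0.959, -0.001], [0.959, 0.285, 0.0], [0.001, -0.0, -1.0]]
contact_force: [0.5, -1.4, -1.0]
width: 1.0
```

Emit:
{"name": "arm_command", "arguments": {"plan": [{"fingers": 255, "dp": [0, 0, 0], "angular": [0, 0, 0]}, {"fingers": 255, "dp": [0, 0, 0], "angular": [0, 0, 0]}, {"fingers": 255, "dp": [0, 0, 0], "angular": [0, 0, 0]}, {"fingers": 255, "dp": [0, 0, 0], "angular": [0, 0, 0]}, {"fingers": 255, "dp": [0, 0, 0], "angular": [0, 0, 0]}, {"fingers": 255, "dp": [0, 0, 0], "angular": [0, 0, 0]}]}}

```text
clock: 10.12
ee_pos: [456.3, -253.4, -22.7]
eef_rot: [[-0.285, 0.958, 0.002], [0.958, 0.285, -0.003], [-0.003, 0.001, -1.0]]
contact_force: [-2.2, -0.1, 8.8]
width: 0.153
```

Emit:
{"name": "arm_command", "arguments": {"plan": [{"fingers": 255, "dp": [0, 0, 0.12], "angular": [0, 0, 0]}, {"fingers": 255, "dp": [0, 0, 0.2], "angular": [0, 0, 0]}, {"fingers": 255, "dp": [0, 0, 0.2], "angular": [0, 0, 0]}, {"fingers": 255, "dp": [0.1, 0.13, 0.05], "angular": [0, 0, -0.035]}, {"fingers": 255, "dp": [0.1, 0.13, 0.05], "angular": [0, 0, -0.035]}, {"fingers": 255, "dp": [0.1, 0.13, 0.05], "angular": [0, 0, -0.032]}, {"fingers": 255, "dp": [0.1, 0.13, 0.05], "angular": [0, 0, 0]}, {"fingers": 255, "dp": [0.1, 0.12, 0.05], "angular": [0, 0, 0]}, {"fingers": 255, "dp": [0, 0, 0], "angular": [0, 0, 0]}, {"fingers": 255, "dp": [0, 0, 0], "angular": [0, 0, 0]}]}}

```text
clock: 11.38
ee_pos: [554.1, -124.0, 128.3]
eef_rot: [[-0.129, 0.992, -0.002], [0.992, 0.129, 0.0], [0.001, -0.002, -1.0]]
contact_force: [0.1, -0.5, -1.8]
width: 0.156
```

```bash
cat > look.py <<'E'
from h import *
import sys
n=sys.argv[1]
st=read_state(); print(st['clock'],st['ee_pos'].round(1),st['contact_force'].round(1),round(st['width'],3))
im,d=eyes.camera('wrist'); save(n,cv2.resize(im,(800,600))); M=model('wrist',st); np.savez(f'pics/{n}.npz',im=im,d=d,M=np.array([*M[:3]]),e=M[3],R=M[4],t=st['ee_pos'],Rt=st['eef_rot'])
E
cat > pt.py <<'E'
from h import *
def L(n):
    z=np.load(f'pics/{n}.npz'); M=(*z['M'],z['e'],z['R']); return M,cloud(M,z['d']),z
E
python3 look.py w4
```

```text
11.375 [ 554.1 -124.   128.3] [ 0.1 -0.5 -1.8] 0.156
```

View pics/w4.png

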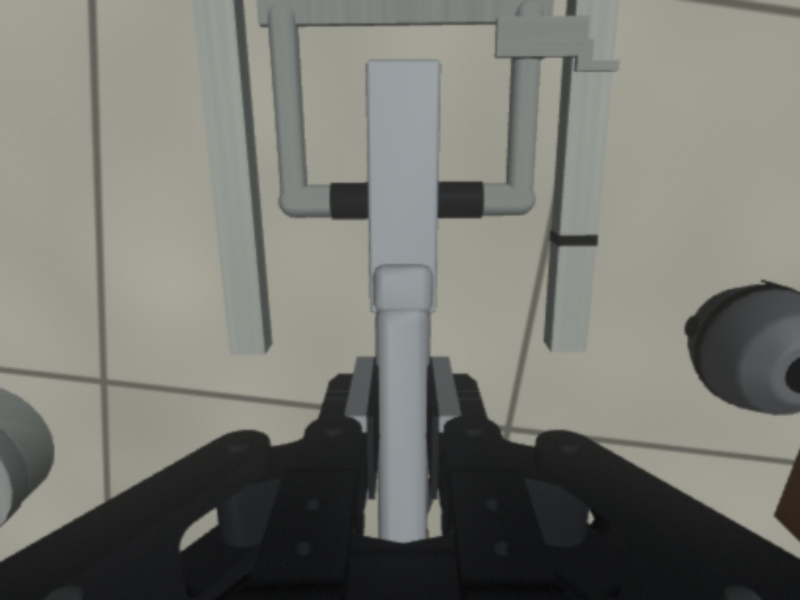

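The opener is held straight between the fingers, with its tongue tip at (403,60) centred over the D-handle. The bar is level at row 200, so the yaw matches the feeder.

```bash
python3 - <<'E'
from pt import *
M,P,z=L('w4');R=z['Rt'];t=z['t'];s=.64
for v in (62,70,90,120,160,200,240,290,340,380,420,460,500,530):
    p=np.nanmedian(P[int(v*s)-1:int(v*s)+2,int(403*s)-3:int(403*s)+4].reshape(-1,3),0); print(v,p.round(1),(R.T@(p-t)).round(1))
# gate things
for n,a,zz in [('barL',(292,200),95.5),('barR',(525,200),95.5),('ptr',(598,66),101),('mark',(575,240),100)]: print(n,onz(M,a[0]*s,a[1]*s,zz).round(1),P[int(a[1]*s),int(a[0]*s)].round(1))
E
```

```text
62 [542.7 -36.3 159. ] [ 88.4  -0.1 -30.7]
70 [542.9 -38.  158.8] [ 86.7  -0.1 -30.5]
90 [543.5 -42.6 159. ] [ 82.1  -0.1 -30.6]
120 [544.4 -49.4 159.2] [ 75.2  -0.1 -30.9]
160 [545.6 -59.  158.8] [ 65.6  -0.1 -30.5]
200 [546.9 -68.9 158.8] [ 55.5  -0.1 -30.5]
240 [548.2 -79.  158.7] [ 45.4  -0.1 -30.5]
290 [549.8 -91.5 162.2] [ 32.8  -0.1 -33.9]
340 [ 551.5 -104.6  164.1] [ 19.6  -0.1 -35.8]
380 [ 553.  -116.4  163.9] [  7.6  -0.2 -35.6]
420 [ 554.5 -128.2  164.2] [ -4.2  -0.2 -35.9]
460 [ 556.2 -141.1  163.9] [-17.2  -0.2 -35.6]
500 [ 557.9 -154.5  163.7] [-30.8  -0.2 -35.4]
530 [ 559.3 -165.   163.6] [-41.3  -0.2 -35.4]
barL [506.8 -81.   95.5] [507.4 -80.3 101.1]
barR [593.6 -69.8  95.5] [592.1 -69.3 101.9]
ptr [608.3 -21.6 101. ] [606.2 -22.5 106.3]
mark [614.  -81.7 100. ] [613.9 -81.3 100. ]
```

Emit:
{"name": "arm_command", "arguments": {"plan": [{"fingers": 255, "dp": [0, 0, -0.011], "angular": [0, 0, 0]}, {"fingers": 255, "dp": [-0.004, 0.03, 0], "angular": [0, 0, 0]}, {"fingers": 255, "dp": [-0.004, 0.03, 0], "angular": [0, 0, 0]}, {"fingers": 255, "dp": [-0.004, 0.03, 0], "angular": [0, 0, 0]}, {"fingers": 255, "dp": [-0.004, 0.03, 0], "angular": [0, 0, 0]}, {"fingers": 255, "dp": [-0.004, 0.03, 0], "angular": [0, 0, 0]}, {"fingers": 255, "dp": [-0.004, 0.03, 0], "angular": [0, 0, 0]}, {"fingers": 255, "dp": [0, 0, 0], "angular": [0, 0, 0]}, {"fingers": 255, "dp": [0, 0, 0], "angular": [0, 0, 0]}]}}

```text
clock: 12.55
ee_pos: [550.2, -88.0, 127.0]
eef_rot: [[-0.129, 0.992, 0.0], [0.992, 0.129, -0.0], [-0.0, 0.0, -1.0]]
contact_force: [0.4, -0.5, -2.2]
width: 0.155
```

```bash
python3 look.py w5; python3 - <<'E'
from h import *
im,d=eyes.camera('side'); save('s5',cv2.resize(im[140:260,180:340],(800,600)))
E
```

```text
12.55 [550.2 -88.  127. ] [ 0.4 -0.5 -2.2] 0.155
```

View pics/w5.png

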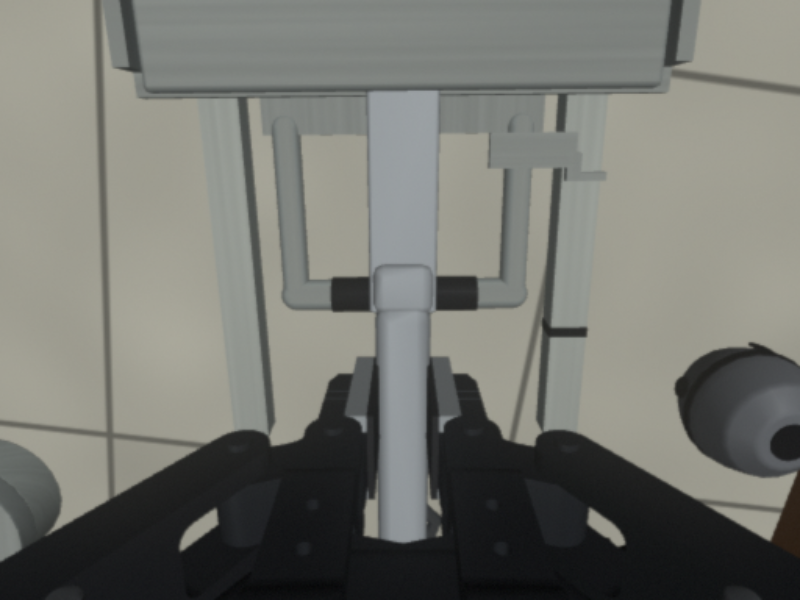

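View pics/s5.png

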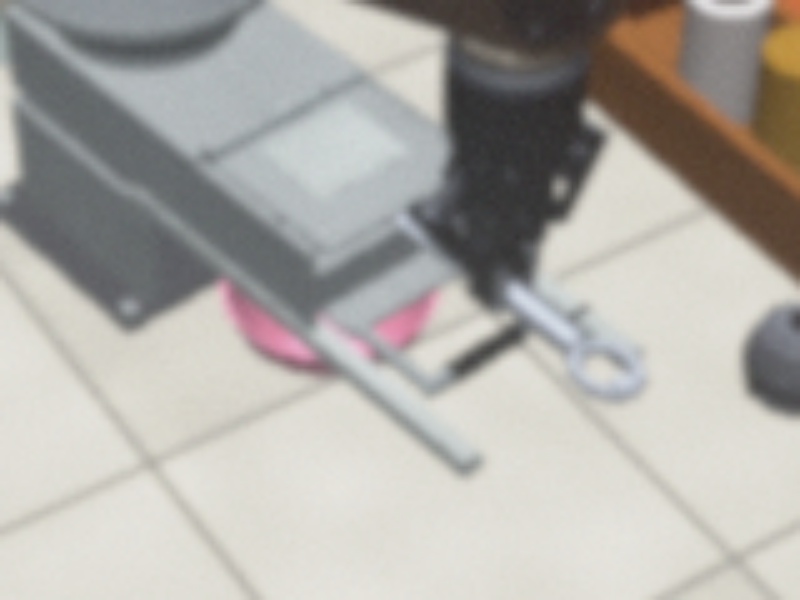

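The cover's edge (row 91) now overlaps the tongue at column 403, so the tongue has entered the slot without contact. Next I'll measure how deep it is.

```bash
python3 - <<'E'
from pt import *
M,P,z=L('w5');s=.64;R=z['Rt'];t=z['t']
tip=t+R@np.array([88.8,0,-29]);print('tip',tip.round(1))
for a in [(160,86),(300,86),(403,86),(500,86),(640,86),(200,93),(300,93),(600,93),(403,100),(403,130)]:
    p=P[int(a[1]*s),int(a[0]*s)];print(a,p.round(1),(R.T@(p-t)).round(1),onz(M,a[0]*s,a[1]*s,164).round(1))
E
```

```text
tip [5.388e+02 1.000e-01 1.559e+02]
(160, 86) [484.3 -13.6 163.8] [ 82.3 -55.8 -36.9] [484.5 -13.6 164. ]
(300, 86) [516.3  -9.4 163.4] [ 82.3 -23.5 -36.4] [516.4  -9.5 164. ]
(403, 86) [539.6  -6.5 163.9] [ 82.2  -0.1 -37. ] [539.9  -6.5 164. ]
(500, 86) [562.3  -3.4 162.6] [ 82.3  22.8 -35.6] [562.1  -3.6 164. ]
(640, 86) [594.4   0.7 162.5] [ 82.3  55.2 -35.6] [5.94e+02 5.00e-01 1.64e+02]
(200, 93) [493.3 -13.7 163. ] [ 81.  -46.9 -36. ] [493.7 -13.9 164. ]
(300, 93) [513.8 -10.  149.4] [ 82.1 -26.2 -22.4] [516.6 -11.  164. ]
(600, 93) [ 5.899e+02 -2.000e-01  1.501e+02] [ 82.   50.6 -23.1] [585.2  -2.1 164. ]
(403, 100) [539.9  -9.  156.4] [ 79.7  -0.1 -29.5] [540.3  -9.5 164. ]
(403, 130) [540.8 -15.9 158.1] [ 72.7  -0.1 -31.1] [541.2 -16.  164. ]
```

```bash
python3 - <<'E'
import numpy as np
r=97
p=lambda th:np.array([-r*np.cos(th)-2*np.sin(th), r*np.sin(th)-2*np.cos(th)])
ths=np.arange(0,1.81,.1)
for a,b in zip(ths,ths[1:]):
    d=p(b)-p(a); print(round(b,2),np.round([-.129*d[0]/200,.992*d[0]/200,d[1]/200],3).tolist(), p(b).round(1))
E
```

```text
0.1 [-0.0, 0.001, 0.048] [-96.7   7.7]
0.2 [-0.001, 0.006, 0.048] [-95.5  17.3]
0.3 [-0.001, 0.011, 0.047] [-93.3  26.8]
0.4 [-0.002, 0.016, 0.046] [-90.1  35.9]
0.5 [-0.003, 0.02, 0.044] [-86.1  44.7]
0.6 [-0.003, 0.024, 0.042] [-81.2  53.1]
0.7 [-0.004, 0.028, 0.039] [-75.5  61. ]
0.8 [-0.004, 0.032, 0.036] [-69.   68.2]
0.9 [-0.005, 0.035, 0.033] [-61.9  74.7]
1.0 [-0.005, 0.039, 0.029] [-54.1  80.5]
1.1 [-0.005, 0.041, 0.025] [-45.8  85.5]
1.2 [-0.006, 0.043, 0.021] [-37.   89.7]
1.3 [-0.006, 0.045, 0.016] [-27.9  92.9]
1.4 [-0.006, 0.047, 0.012] [-18.5  95.2]
1.5 [-0.006, 0.048, 0.007] [-8.9 96.6]
1.6 [-0.006, 0.048, 0.002] [ 0.8 97. ]
1.7 [-0.006, 0.048, -0.003] [10.5 96.4]
1.8 [-0.006, 0.047, -0.008] [20.1 94.9]
```

Emit:
{"name": "arm_command", "arguments": {"plan": [{"fingers": 255, "dp": [-0.002, 0.015, 0], "angular": [0, 0, 0]}, {"fingers": 255, "dp": [-0.002, 0.015, 0], "angular": [0, 0, 0]}, {"fingers": 255, "dp": [0, 0, 0], "angular": [0, 0, 0]}, {"fingers": 255, "dp": [0, 0, 0], "angular": [0, 0, 0]}]}}

```text
clock: 13.15
ee_pos: [549.4, -82.0, 127.0]
eef_rot: [[-0.129, 0.992, 0.0], [0.992, 0.129, -0.0], [-0.0, 0.0, -1.0]]
contact_force: [0.0, 0.6, -1.1]
width: 0.155
```

Emit:
{"name": "arm_command", "arguments": {"plan": [{"fingers": 255, "dp": [0, 0, 0.01], "angular": [0, 0, 0]}, {"fingers": 255, "dp": [0, 0, 0.024], "angular": [0, 0, 0]}, {"fingers": 255, "dp": [0, 0.001, 0.024], "angular": [0, 0, 0]}, {"fingers": 255, "dp": [0, 0.003, 0.024], "angular": [0, 0, 0]}, {"fingers": 255, "dp": [-0.001, 0.003, 0.024], "angular": [0, 0, 0]}, {"fingers": 255, "dp": [0, 0, 0], "angular": [0, 0, 0]}, {"fingers": 255, "dp": [0, 0, 0], "angular": [0, 0, 0]}]}}

```text
clock: 14.02
ee_pos: [549.2, -80.6, 148.3]
eef_rot: [[-0.129, 0.992, 0.0], [0.992, 0.129, 0.0], [0.0, 0.0, -1.0]]
contact_force: [-0.4, -0.4, -4.3]
width: 0.155
```

```bash
python3 look.py w6; python3 - <<'E'
from pt import *
im,d=eyes.camera('side'); save('s6',cv2.resize(im[140:260,180:340],(800,600)))
M,P,z=L('w6');R=z['Rt'];t=z['t'];s=.64
for v in (20,40,60,70,80,90,100,120,160,200,240,290,340,380,420,460,500,530):
    p=np.nanmedian(P[int(v*s)-1:int(v*s)+2,int(403*s)-3:int(403*s)+4].reshape(-1,3),0); print(v,p.round(1),(R.T@(p-t)).round(1))
E
```

```text
14.025 [549.2 -80.6 148.3] [-0.4 -0.4 -4.3] 0.155
20 [536.7  15.6 180.8] [ 97.   -0.1 -32.5]
40 [537.2  11.2 181.9] [ 92.6  -0.1 -33.5]
60 [537.8   6.9 182.7] [ 88.2  -0.  -34.3]
70 [538.    4.9 183.3] [ 86.2  -0.1 -34.9]
80 [538.4   2.5 183.6] [ 83.8  -0.1 -35.2]
90 [5.386e+02 4.000e-01 1.837e+02] [ 81.6  -0.1 -35.4]
100 [538.9  -2.  184.5] [ 79.2  -0.1 -36.1]
120 [539.4  -5.9 178.6] [ 75.3  -0.1 -30.2]
160 [540.7 -15.5 178.7] [ 65.6  -0.1 -30.3]
200 [542.  -25.5 178.8] [ 55.5  -0.1 -30.4]
240 [543.3 -35.5 178.6] [ 45.4  -0.1 -30.3]
290 [544.9 -48.2 182.1] [ 32.6  -0.1 -33.8]
340 [546.5 -61.2 184.2] [ 19.6  -0.2 -35.9]
380 [548.  -72.8 184.1] [  7.8  -0.2 -35.7]
420 [549.6 -84.8 184. ] [ -4.2  -0.2 -35.6]
460 [551.3 -97.8 183.9] [-17.3  -0.2 -35.6]
500 [ 552.9 -111.1  184.3] [-30.8  -0.2 -35.9]
530 [ 554.3 -121.3  184.2] [-41.1  -0.2 -35.8]
```

View pics/w6.png

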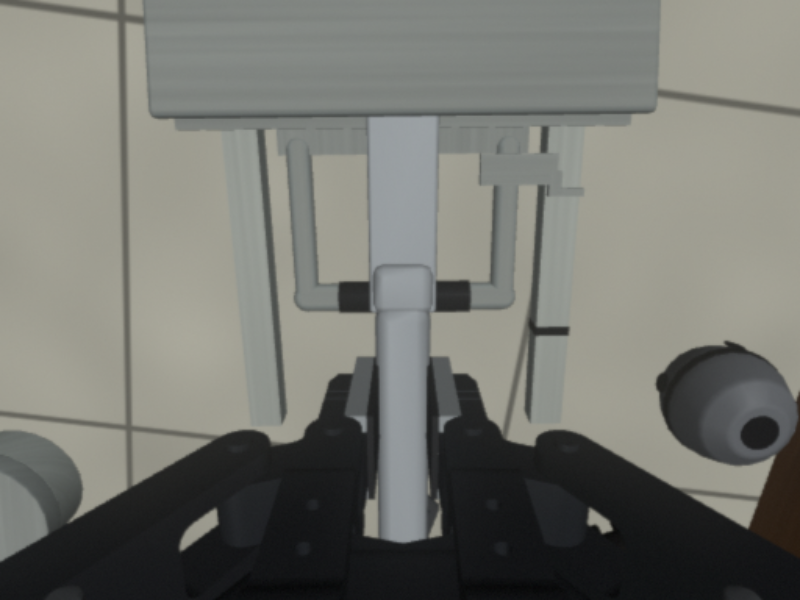

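View pics/s6.png

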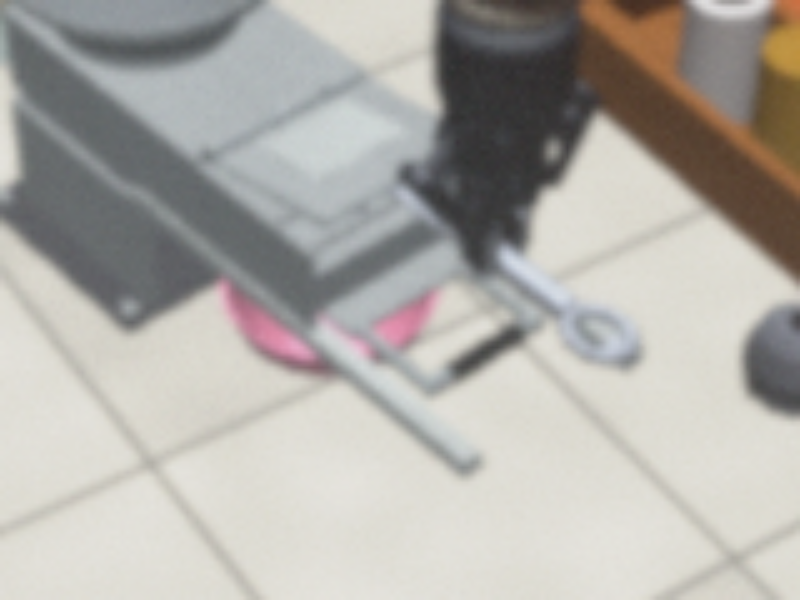

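The cover is up about 0.2 rad on the tongue. The opener is still level in the grip and the force is 4 N, so I'll continue along the arc.

Emit:
{"name": "arm_command", "arguments": {"plan": [{"fingers": 255, "dp": [-0.001, 0.011, 0.047], "angular": [0, 0, 0]}, {"fingers": 255, "dp": [-0.002, 0.016, 0.046], "angular": [0, 0, 0]}, {"fingers": 255, "dp": [-0.003, 0.02, 0.044], "angular": [0, 0, 0]}, {"fingers": 255, "dp": [-0.003, 0.024, 0.042], "angular": [0, 0, 0]}, {"fingers": 255, "dp": [-0.004, 0.028, 0.039], "angular": [0, 0, 0]}, {"fingers": 255, "dp": [-0.004, 0.032, 0.036], "angular": [0, 0, 0]}, {"fingers": 255, "dp": [-0.005, 0.035, 0.033], "angular": [0, 0, 0]}, {"fingers": 255, "dp": [-0.005, 0.039, 0.029], "angular": [0, 0, 0]}, {"fingers": 255, "dp": [-0.005, 0.041, 0.025], "angular": [0, 0, 0]}, {"fingers": 255, "dp": [-0.006, 0.043, 0.018], "angular": [0, 0, 0]}, {"fingers": 255, "dp": [-0.006, 0.045, 0.01], "angular": [0, 0, 0]}, {"fingers": 255, "dp": [0, 0, 0], "angular": [0, 0, 0]}]}}

```text
clock: 15.62
ee_pos: [540.5, -12.3, 222.2]
eef_rot: [[-0.129, 0.992, 0.001], [0.992, 0.129, 0.002], [0.002, 0.001, -1.0]]
contact_force: [-1.1, 0.3, -1.5]
width: 0.155
```

```bash
python3 look.py w7; python3 - <<'E'
from pt import *
im,d=eyes.camera('side'); save('s7',cv2.resize(im[100:260,180:393],(800,600)))
M,P,z=L('w7');R=z['Rt'];t=z['t'];s=.64
for v in (5,20,40,60,70,80,90,100,120,160,240,340,420,500):
    p=np.nanmedian(P[int(v*s)-1:int(v*s)+2,int(403*s)-3:int(403*s)+4].reshape(-1,3),0); print(v,p.round(1),(R.T@(p-t)).round(1))
E
```

```text
15.625 [540.5 -12.3 222.2] [-1.1  0.3 -1.5] 0.155
5 [525.1 105.9 169.3] [ 1.191e+02 -1.000e-01  5.320e+01]
20 [526.6  94.  205.1] [ 1.071e+02 -1.000e-01  1.730e+01]
40 [528.4  79.8 254.6] [ 92.9  -0.1 -32.2]
60 [529.2  73.5 269.2] [ 86.5  -0.1 -46.8]
70 [529.2  73.5 253.5] [ 86.6  -0.1 -31.1]
80 [529.5  71.1 253.1] [ 84.1  -0.1 -30.7]
90 [529.8  69.1 252.9] [ 82.1  -0.1 -30.5]
100 [530.1  66.5 253.3] [ 79.5  -0.1 -31. ]
120 [530.7  62.3 253.1] [ 75.3  -0.1 -30.8]
160 [531.9  52.7 253.1] [ 65.6  -0.1 -30.8]
240 [534.5  32.7 252.9] [ 45.5  -0.1 -30.6]
340 [537.8   7.  258.2] [ 19.5  -0.1 -36. ]
420 [540.8 -16.5 258. ] [ -4.1  -0.2 -35.8]
500 [544.2 -42.9 258. ] [-30.8  -0.2 -35.8]
```

View pics/w7.png

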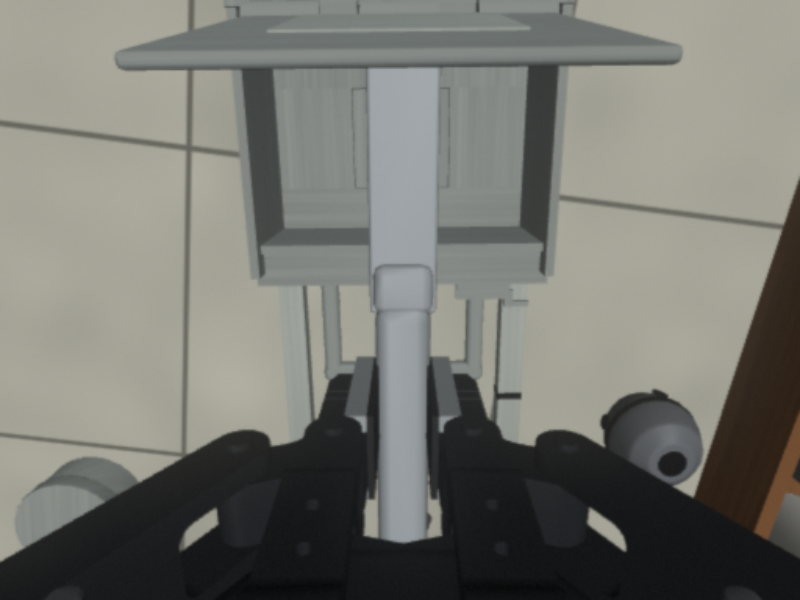

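View pics/s7.png

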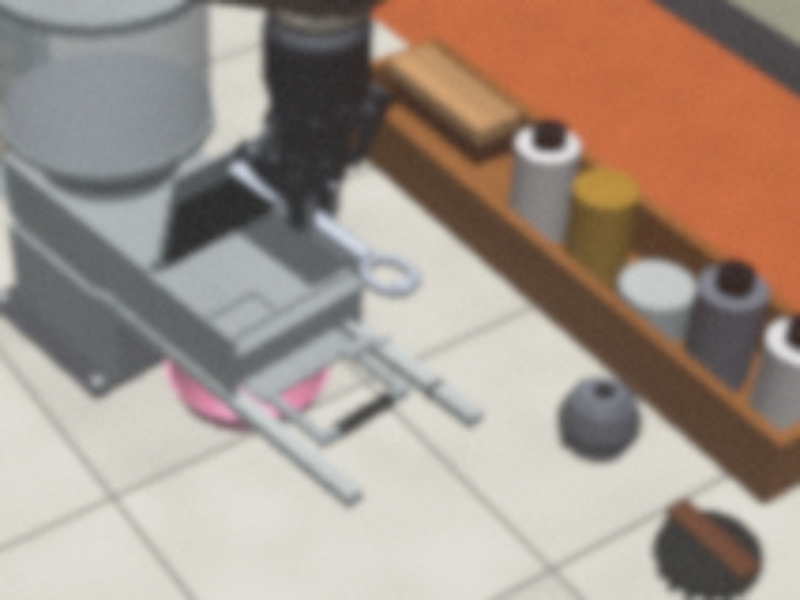

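The cover stands at about 1.3 rad with the tongue pushing its underside. I'll push it on past upright.

Emit:
{"name": "arm_command", "arguments": {"plan": [{"fingers": 255, "dp": [-0.004, 0.035, 0.002], "angular": [0, 0, 0]}, {"fingers": 255, "dp": [-0.005, 0.035, 0], "angular": [0, 0, 0]}, {"fingers": 255, "dp": [-0.005, 0.035, 0], "angular": [0, 0, 0]}, {"fingers": 255, "dp": [-0.004, 0.035, 0], "angular": [0, 0, 0]}, {"fingers": 255, "dp": [-0.005, 0.035, 0], "angular": [0, 0, 0]}, {"fingers": 255, "dp": [-0.004, 0.025, 0], "angular": [0, 0, 0]}, {"fingers": 255, "dp": [0, 0, 0], "angular": [0, 0, 0]}, {"fingers": 255, "dp": [0, 0, 0], "angular": [0, 0, 0]}]}}

```text
clock: 16.73
ee_pos: [534.6, 26.8, 221.9]
eef_rot: [[-0.129, 0.992, -0.001], [0.992, 0.129, 0.001], [0.001, -0.001, -1.0]]
contact_force: [-0.5, -0.7, -2.1]
width: 0.154
```

```bash
python3 look.py w8; python3 - <<'E'
from pt import *
im,d=eyes.camera('side'); save('s8',cv2.resize(im[100:260,180:393],(800,600)))
np.save('pics/s8d.npy',d)
M,P,z=L('w8');R=z['Rt'];t=z['t'];s=.64
for u in (300,403):
  for v in (5,20,40,45,50,55,60,70,80,100,160,240,340,500):
    p=np.nanmedian(P[int(v*s)-1:int(v*s)+2,int(u*s)-3:int(u*s)+4].reshape(-1,3),0); print(u,v,p.round(1),(R.T@(p-t)).round(1))
E
```

```text
16.725 [534.6  26.8 221.9] [-0.5 -0.7 -2.1] 0.154
300 5 [501.4 119.7 270.6] [ 96.5 -21.  -48.5]
300 20 [502.4 116.9 271.6] [ 93.6 -20.4 -49.5]
300 40 [500.8 114.5 263.2] [ 91.4 -22.3 -41.1]
300 45 [500.5 113.9 260.1] [ 90.9 -22.7 -38.1]
300 50 [499.8 113.2 256.5] [ 90.3 -23.5 -34.4]
300 55 [499.  112.6 253. ] [ 89.7 -24.3 -31. ]
300 60 [498.5 111.9 249.6] [ 89.1 -24.9 -27.5]
300 70 [497.4 110.5 242.4] [ 87.8 -26.2 -20.3]
300 80 [497.3 108.  241.2] [ 85.4 -26.6 -19.1]
300 100 [494.3 103.8 223.4] [ 81.6 -30.1  -1.3]
300 160 [473.6  80.1 104.3] [ 60.6 -53.5 117.7]
300 240 [476.9  37.8 104.3] [ 18.2 -55.7 117.7]
300 340 [488.5  -1.6 150.2] [-22.3 -49.3  71.8]
300 500 [516.8  41.2 318.9] [ 16.8 -15.9 -97. ]
403 5 [521.6 122.2 270.7] [ 96.4  -0.7 -48.6]
403 20 [522.5 119.6 271.2] [ 93.7  -0.1 -49.1]
403 40 [522.8 117.4 262.8] [ 91.4  -0.1 -40.8]
403 45 [522.9 117.  259.5] [ 91.   -0.1 -37.5]
403 50 [523.  116.3 255.7] [ 90.3  -0.1 -33.6]
403 55 [523.  115.7 252.3] [ 89.8  -0.1 -30.2]
403 60 [523.1 114.8 251.4] [ 88.8  -0.1 -29.4]
403 70 [523.4 112.6 252.8] [ 86.6  -0.1 -30.7]
403 80 [523.7 110.2 252.8] [ 84.2  -0.1 -30.8]
403 100 [524.3 105.6 253.2] [ 79.5  -0.1 -31.2]
403 160 [526.1  91.8 252.7] [ 65.6  -0.1 -30.7]
403 240 [528.7  71.6 252.1] [ 45.3  -0.1 -30.1]
403 340 [532.   46.1 257.9] [ 19.6  -0.1 -36. ]
403 500 [538.4  -3.7 257.7] [-30.6  -0.2 -35.8]
```

View pics/w8.png

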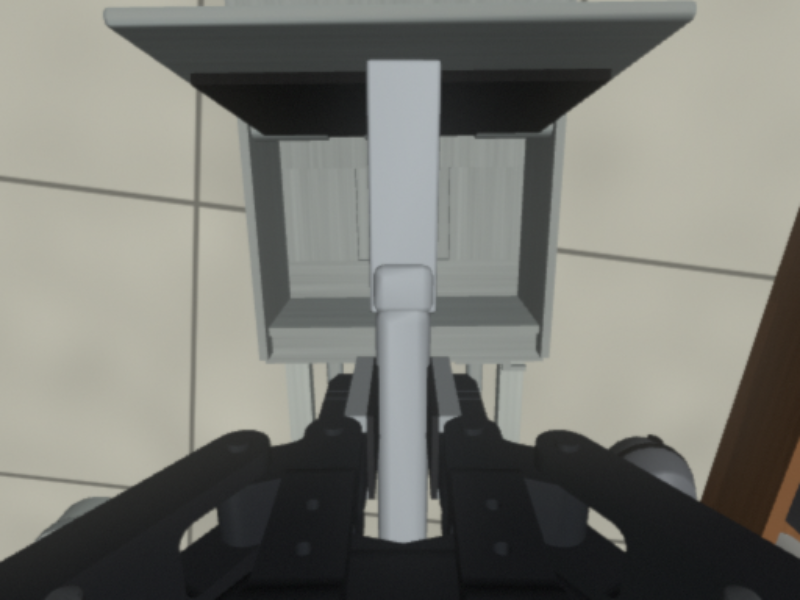

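View pics/s8.png

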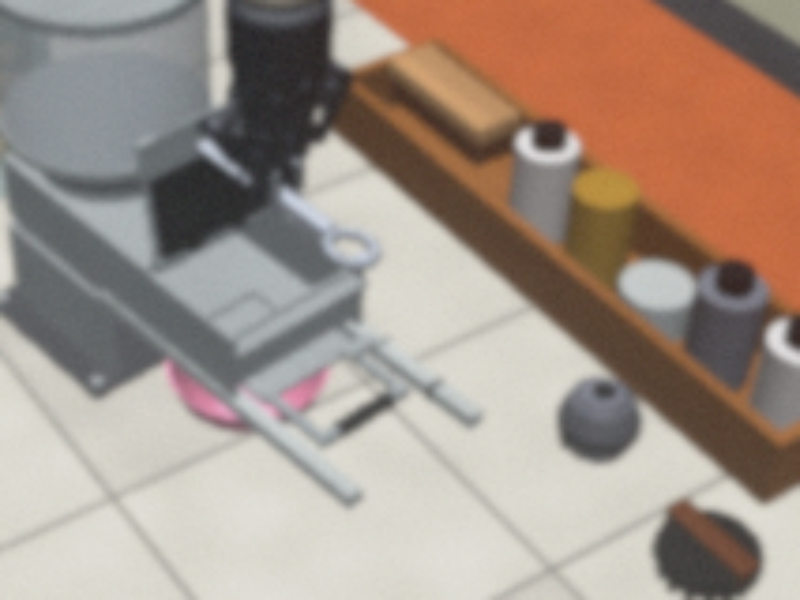

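Emit:
{"name": "arm_command", "arguments": {"plan": [{"fingers": 255, "dp": [-0.002, 0.015, 0], "angular": [0, 0, 0]}, {"fingers": 255, "dp": [0, 0, 0], "angular": [0, 0, 0]}, {"fingers": 255, "dp": [0.008, -0.06, 0], "angular": [0, 0, 0]}, {"fingers": 255, "dp": [0.016, -0.12, 0], "angular": [0, 0, 0]}, {"fingers": 255, "dp": [0.016, -0.12, 0], "angular": [0, 0, 0]}, {"fingers": 255, "dp": [0.016, -0.12, 0], "angular": [0, 0, 0]}, {"fingers": 255, "dp": [0.016, -0.12, 0], "angular": [0, 0, 0]}, {"fingers": 255, "dp": [0.008, -0.06, 0], "angular": [0, 0, 0]}, {"fingers": 255, "dp": [0, 0, 0], "angular": [0, 0, 0]}]}}

```text
clock: 17.95
ee_pos: [550.6, -91.4, 222.3]
eef_rot: [[-0.127, 0.992, -0.0], [0.992, 0.127, 0.001], [0.001, -0.0, -1.0]]
contact_force: [-0.4, -0.0, -1.1]
width: 0.156
```

```bash
python3 look.py w9; python3 - <<'E'
from pt import *
im,d=eyes.camera('side'); save('s9',cv2.resize(im[100:260,180:393],(800,600)))
P=cloud(model('side'),d); np.save('pics/s9P.npy',P)
fx=np.array([-.129,.992]);H=np.array([525.7,102])
f=(P[...,:2]-H)@fx; l=(P[...,:2]-H)@np.array([-.992,-.129])
m=(abs(l)<55)&(abs(f)<40)&(P[...,2]>185)&(P[...,2]<270)
x=f[m];zz=P[...,2][m]-162; print(m.sum()); 
for a in range(20,110,12):
    k=(zz>a)&(zz<a+12); print(a+6,k.sum(),np.round(np.percentile(x[k],[10,50,90]),1) if k.sum() else '')
M,P,z=L('w9')
f=(P[...,:2]-H)@fx; l=(P[...,:2]-H)@np.array([-.992,-.129]);m=(abs(l)<58)&(abs(f)<40)&(P[...,2]>175); print(m.sum(), np.c_[f[m],P[...,2][m]][::150].round(0).tolist()[:40])
E
```

```text
17.95 [550.6 -91.4 222.3] [-0.4 -0.  -1.1] 0.156
822
26 85 [-0.7  2.1  5.3]
38 101 [0.9 3.8 6.7]
50 104 [3.  5.9 8.6]
62 112 [ 5.5  8.2 10.9]
74 137 [ 7.3 11.3 15.4]
86 121 [12.2 15.9 18.6]
98 119 [15.6 18.2 21.2]
110 43 [17.9 20.6 22.9]
0 []
```

View pics/s9.png

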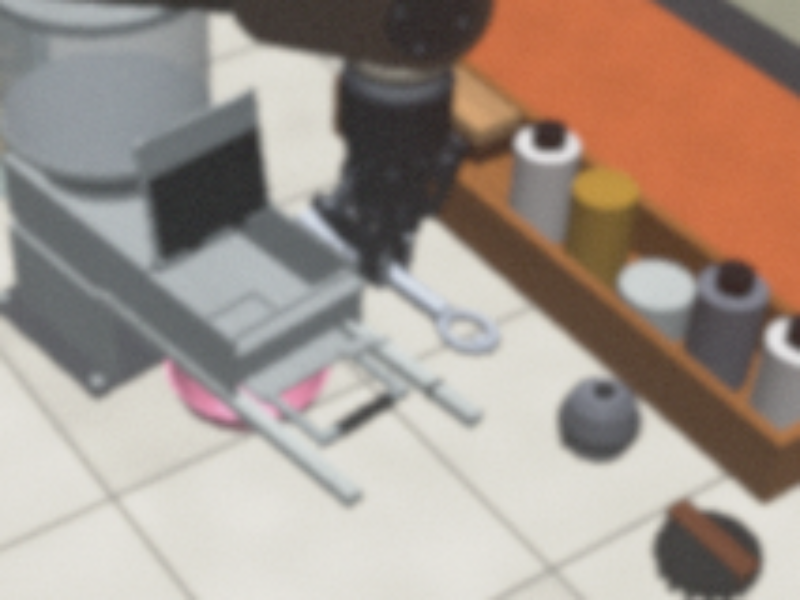

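The cover stands alone at about 1.78 rad, a slope of 0.22 in the side depth. Now I'll lay the opener back where it was.

Emit:
{"name": "arm_command", "arguments": {"plan": [{"fingers": 255, "dp": [-0.078, -0.134, -0.1], "angular": [0, 0, 0.034]}, {"fingers": 255, "dp": [-0.078, -0.134, -0.1], "angular": [0, 0, 0.034]}, {"fingers": 255, "dp": [-0.078, -0.134, -0.1], "angular": [0, 0, 0.033]}, {"fingers": 255, "dp": [-0.079, -0.134, -0.1], "angular": [0, 0, 0]}, {"fingers": 255, "dp": [-0.079, -0.134, -0.1], "angular": [0, 0, 0]}, {"fingers": 255, "dp": [-0.08, -0.134, -0.1], "angular": [0, 0, 0]}, {"fingers": 255, "dp": [0, 0, -0.15], "angular": [0, 0, 0]}, {"fingers": 255, "dp": [0, 0, -0.15], "angular": [0, 0, 0]}, {"fingers": 255, "dp": [0, 0, -0.15], "angular": [0, 0, 0]}, {"fingers": 255, "dp": [0, 0, -0.08], "angular": [0, 0, 0]}, {"fingers": 255, "dp": [0, 0, -0.04], "angular": [0, 0, 0]}, {"fingers": 255, "dp": [0, 0, 0], "angular": [0, 0, 0]}, {"fingers": 255, "dp": [0, 0, 0], "angular": [0, 0, 0]}]}}

```text
clock: 19.68
ee_pos: [457.1, -252.2, -10.5]
eef_rot: [[-0.284, 0.959, 0.002], [0.959, 0.284, -0.001], [-0.002, 0.001, -1.0]]
contact_force: [-0.2, 0.0, -1.3]
width: 0.154
```

Emit:
{"name": "arm_command", "arguments": {"plan": [{"fingers": 255, "dp": [0, 0, -0.03], "angular": [0, 0, 0]}, {"fingers": 255, "dp": [0, 0, -0.02], "angular": [0, 0, 0]}, {"fingers": 255, "dp": [0, 0, -0.005], "angular": [0, 0, 0]}, {"fingers": 255, "dp": [0, 0, 0], "angular": [0, 0, 0]}, {"fingers": 255, "dp": [0, 0, 0], "angular": [0, 0, 0]}]}}

```text
clock: 20.3
ee_pos: [456.2, -251.6, -22.6]
eef_rot: [[-0.283, 0.959, 0.0], [0.959, 0.283, -0.0], [-0.0, 0.0, -1.0]]
contact_force: [-0.1, 0.9, 0.0]
width: 0.154
```

Emit:
{"name": "arm_command", "arguments": {"plan": [{"fingers": 0, "dp": [0, 0, 0], "angular": [0, 0, 0]}, {"fingers": 0, "dp": [0, 0, 0], "angular": [0, 0, 0]}, {"fingers": 0, "dp": [0, 0, 0], "angular": [0, 0, 0]}, {"fingers": 0, "dp": [0, 0, 0], "angular": [0, 0, 0]}, {"fingers": 0, "dp": [0, 0, 0.05], "angular": [0, 0, 0]}, {"fingers": 0, "dp": [0, 0, 0.15], "angular": [0, 0, 0]}, {"fingers": 0, "dp": [0, 0, 0.2], "angular": [0, 0, 0]}, {"fingers": 0, "dp": [0, 0, 0.2], "angular": [0, 0, 0]}, {"fingers": 0, "dp": [0, 0, 0.2], "angular": [0, 0, 0]}, {"fingers": 0, "dp": [0, 0, 0], "angular": [0, 0, 0]}]}}

```text
clock: 21.55
ee_pos: [458.5, -253.5, 142.4]
eef_rot: [[-0.284, 0.959, 0.007], [0.959, 0.284, -0.006], [-0.008, 0.005, -1.0]]
contact_force: [0.8, -0.1, 0.8]
width: 1.002
```

```bash
python3 look.py w10; python3 -c "
from h import *
print(read_state()['qpos'])"
```

```text
21.55 [ 458.5 -253.5  142.4] [ 0.8 -0.1  0.8] 1.002
[-6.98773341e-01  1.43076275e-02  2.01314971e+00 -2.35756201e-05
  1.10925975e+00 -9.86331272e-01]
```

View pics/w10.png

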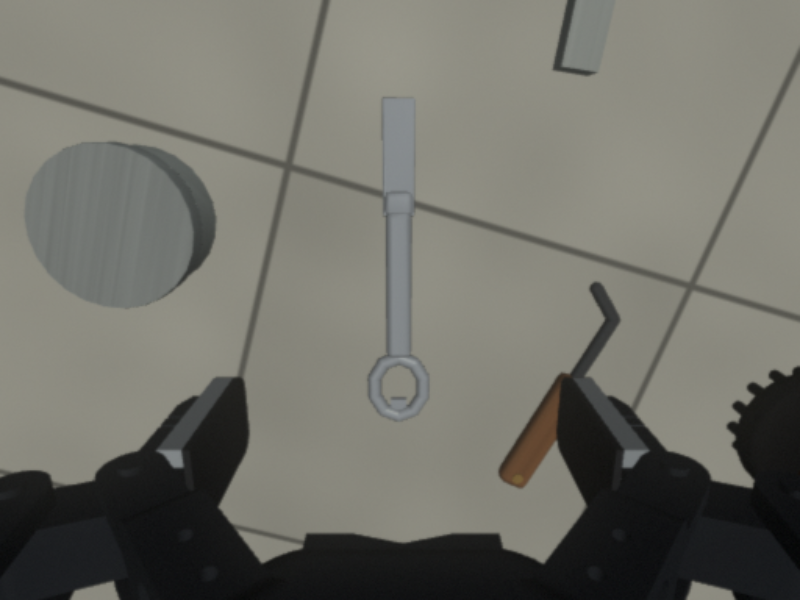

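The opener lies flat on the counter, clear of the fingers: tongue tip at (398,98), ring at (398,388). Next is the gate.

Emit:
{"name": "arm_command", "arguments": {"plan": [{"fingers": 105, "dp": [0.043, 0.08, 0], "angular": [0, 0, -0.1]}, {"fingers": 105, "dp": [0.043, 0.08, 0], "angular": [0, 0, -0.1]}, {"fingers": 105, "dp": [0.043, 0.08, 0], "angular": [0, 0, -0.1]}, {"fingers": 105, "dp": [0.043, 0.08, 0], "angular": [0, 0, -0.1]}, {"fingers": 105, "dp": [0.043, 0.08, 0], "angular": [0, 0, -0.1]}, {"fingers": 105, "dp": [0.043, 0.08, 0], "angular": [0, 0, -0.1]}, {"fingers": 105, "dp": [0.043, 0.08, 0], "angular": [0, 0, -0.1]}, {"fingers": 105, "dp": [0.043, 0.08, 0], "angular": [0, 0, -0.1]}, {"fingers": 105, "dp": [0.043, 0.08, 0], "angular": [0, 0, -0.1]}, {"fingers": 105, "dp": [0.043, 0.08, 0], "angular": [0, 0, -0.1]}, {"fingers": 105, "dp": [0.043, 0.08, 0], "angular": [0, 0, -0.1]}, {"fingers": 105, "dp": [0, 0, 0], "angular": [0, 0, 0]}, {"fingers": 105, "dp": [0, 0, 0], "angular": [0, 0, 0]}]}}

```text
clock: 23.22
ee_pos: [550.0, -75.7, 136.3]
eef_rot: [[0.991, 0.132, -0.002], [0.132, -0.991, 0.0], [-0.002, -0.001, -1.0]]
contact_force: [-0.2, -0.5, 0.4]
width: 0.588
```

```bash
python3 look.py w11; python3 - <<'E'
from h import *
im,d=eyes.camera('side'); save('s11',cv2.resize(im[100:260,180:393],(800,600)))
print(read_state()['eef_rot'].round(3))
E
```

```text
23.225 [550.  -75.7 136.3] [-0.2 -0.5  0.4] 0.588
[[ 0.991  0.131 -0.001]
 [ 0.131 -0.991  0.   ]
 [-0.001 -0.    -1.   ]]
```

View pics/w11.png

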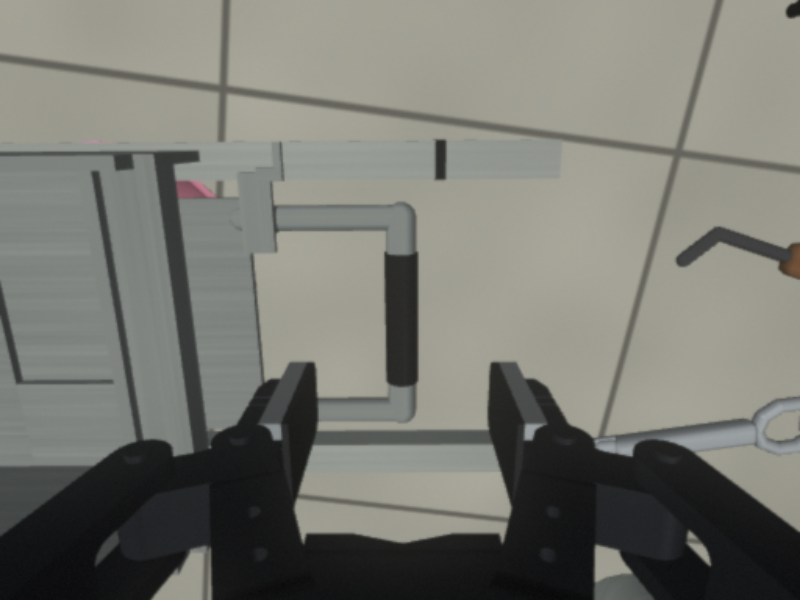

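View pics/s11.png

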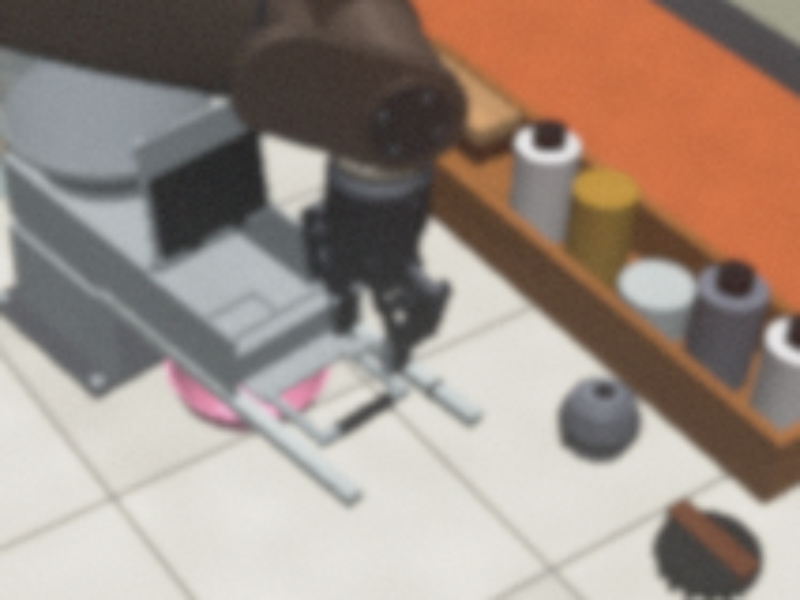

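The bar (column 401, rows 205–420) is centred between the fingers. The pointer is at column 280 and the mark at column 440, both in view. The cover still stands.

```bash
python3 - <<'E'
from pt import *
M,P,z=L('w11');R=z['Rt'];t=z['t'];s=.64
T=lambda p:(R.T@(p-t)).round(1)
for n,a in [('bar mid',(401,320)),('bar top',(401,210)),('bar bot',(401,410)),('ptr',(279,160)),('mark',(440,160)),('fingL',(292,370)),('fingR',(515,370)),('rail',(360,160)),('gateplate',(225,300)),('boxfront',(170,300)),('fLouter',(262,400))]:
    p=np.nanmedian(P[int(a[1]*s)-1:int(a[1]*s)+2,int(a[0]*s)-1:int(a[0]*s)+2].reshape(-1,3),0);print(n,p.round(1),T(p))
print(onz(M,282*s,160*s,101),onz(M,440*s,160*s,100))
E
```

```text
bar mid [551.1 -74.8 102.1] [ 1.3 -0.8 34.2]
bar top [594.2 -69.1 100.4] [44.8 -0.7 35.8]
bar bot [510.2 -80.2 101.6] [-39.9  -0.8  34.8]
ptr [607.2 -22.7 105.3] [ 63.8 -44.9  30.9]
mark [614.6 -81.1 100. ] [63.5 14.  36.2]
fingL [556.9 -44.4 171.2] [ 10.9 -30.1 -34.9]
fingR [ 564.9 -104.3  171.8] [ 11.   30.3 -35.6]
rail [610.7 -51.5  99.9] [ 63.5 -15.9  36.2]
gateplate [547.8  -3.   97.7] [  7.5 -72.3  38.6]
boxfront [564.2  -2.3 150. ] [ 23.8 -70.9 -13.7]
fLouter [552.4 -39.4 182. ] [  7.1 -35.7 -45.8]
[606.75544289 -23.08862739 101.        ] [614.46893269 -81.48493157 100.        ]
```

Emit:
{"name": "arm_command", "arguments": {"plan": [{"fingers": 105, "dp": [0, -0.003, -0.09], "angular": [0, 0, 0]}, {"fingers": 105, "dp": [0, 0, -0.09], "angular": [0, 0, 0]}, {"fingers": 105, "dp": [0, 0, -0.09], "angular": [0, 0, 0]}, {"fingers": 105, "dp": [0, 0, -0.08], "angular": [0, 0, 0]}, {"fingers": 105, "dp": [0, 0, -0.06], "angular": [0, 0, 0]}, {"fingers": 105, "dp": [0, 0, -0.02], "angular": [0, 0, 0]}, {"fingers": 105, "dp": [0, 0, 0], "angular": [0, 0, 0]}, {"fingers": 255, "dp": [0, 0, 0], "angular": [0, 0, 0]}, {"fingers": 255, "dp": [0, 0, 0], "angular": [0, 0, 0]}, {"fingers": 255, "dp": [0, 0, 0], "angular": [0, 0, 0]}, {"fingers": 255, "dp": [0, 0, 0], "angular": [0, 0, 0]}, {"fingers": 255, "dp": [0, 0, 0], "angular": [0, 0, 0]}]}}

```text
clock: 24.82
ee_pos: [551.2, -75.4, 52.1]
eef_rot: [[0.992, 0.13, 0.001], [0.13, -0.992, 0.001], [0.001, -0.001, -1.0]]
contact_force: [-1.0, 5.9, 6.7]
width: 0.115
```

```bash
python3 look.py w12
```

```text
24.825 [551.2 -75.4  52.1] [-1.   5.9  6.7] 0.115
```

View pics/w12.png

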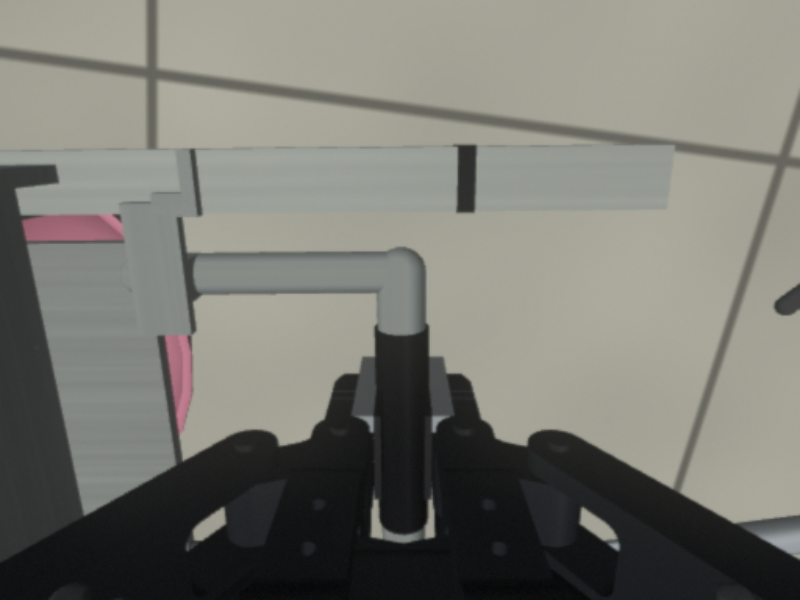

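The bar is gripped (width 0.115). The pointer's front edge is at column 197 and the mark at column 466, both visible. Pulling in small steps.

Emit:
{"name": "arm_command", "arguments": {"plan": [{"fingers": 255, "dp": [0.003, -0.025, 0], "angular": [0, 0, 0]}, {"fingers": 255, "dp": [0.003, -0.025, 0], "angular": [0, 0, 0]}, {"fingers": 255, "dp": [0.004, -0.025, 0], "angular": [0, 0, 0]}, {"fingers": 255, "dp": [0.003, -0.025, 0], "angular": [0, 0, 0]}, {"fingers": 255, "dp": [0.003, -0.025, 0], "angular": [0, 0, 0]}, {"fingers": 255, "dp": [0.004, -0.025, 0], "angular": [0, 0, 0]}, {"fingers": 255, "dp": [0.003, -0.025, 0], "angular": [0, 0, 0]}, {"fingers": 255, "dp": [0.003, -0.025, 0], "angular": [0, 0, 0]}, {"fingers": 255, "dp": [0.004, -0.025, 0], "angular": [0, 0, 0]}, {"fingers": 255, "dp": [0.003, -0.025, 0], "angular": [0, 0, 0]}, {"fingers": 255, "dp": [0.003, -0.025, 0], "angular": [0, 0, 0]}, {"fingers": 255, "dp": [0, 0, 0], "angular": [0, 0, 0]}, {"fingers": 255, "dp": [0, 0, 0], "angular": [0, 0, 0]}, {"fingers": 255, "dp": [0, 0, 0], "angular": [0, 0, 0]}]}}

```text
clock: 26.62
ee_pos: [558.7, -129.3, 52.1]
eef_rot: [[0.992, 0.13, 0.001], [0.13, -0.992, 0.003], [0.002, -0.003, -1.0]]
contact_force: [0.8, 7.9, 5.1]
width: 0.117
```

```bash
python3 look.py w13; python3 - <<'E'
from pt import *
for q in ('gate_pointer','gate_mark'):
    print(q,[(round(r['p'],2),(np.array(px(r['centre']))/.64).round(1)) for r in eyes.pinpoint(q,'wrist')[:2]])
im=cv2.imread('pics/w13.png'); cv2.imwrite('pics/w13c.png',cv2.resize(im[120:260,250:520],(800,415),interpolation=cv2.INTER_CUBIC))
E
```

```text
26.625 [ 558.7 -129.3   52.1] [0.8 7.9 5.1] 0.117
gate_pointer [(0.81, array([191.8, 178.6]))]
gate_mark [(0.81, array([214.4, 179.4]))]
```

View pics/w13.png

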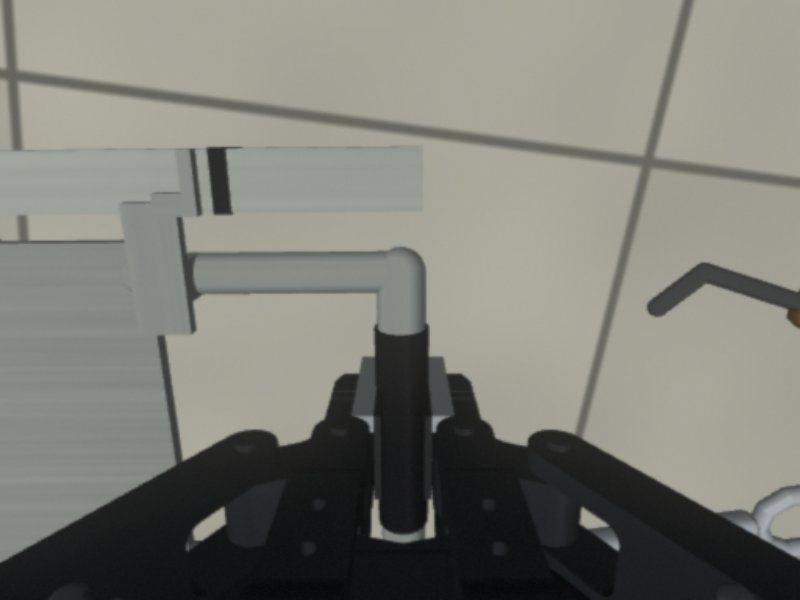

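View pics/w13c.png

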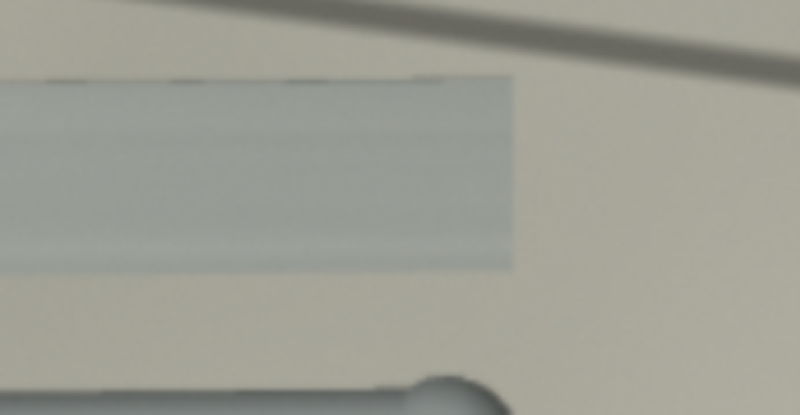

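```bash
python3 - <<'E'
from pt import *
fx=np.array([-.13,.9915])
for n,pts in [('w12',[(192,180,105),(199.5,180,100),(466,180,100),(457,180,100),(475,180,100)]),('w13',[(192,180,105),(199.5,180,100),(219,180,100),(209,160,100),(230,160,100)])]:
    M,P,z=L(n)
    cv2.imwrite(f'pics/{n}p.png',cv2.resize(z['im'][85:145,100:180][:,:,::-1],(800,600),interpolation=cv2.INTER_CUBIC))
    for u,v,h in pts: print(n,u,h,round(onz(M,u*.64,v*.64,h)[:2]@fx,2), P[int(v*.64),int(u*.64)].round(1))
    print('tcp',z['t'][:2]@fx)
    print([ (u,P[int(180*.64),int(u*.64)][2].round(1)) for u in range(165,240,4)])
E
```

```text
w12 192 105 -102.18 [607.2 -22.9 104.4]
w12 199.5 100 -101.86 [606.8 -22.9  99.9]
w12 466 100 -160.79 [614.5 -81.6  99.4]
w12 457 100 -158.8 [614.2 -79.6  99.2]
w12 475 100 -162.78 [614.7 -83.6  99.8]
tcp -146.423616831414
[(165, np.float64(100.1)), (169, np.float64(100.7)), (173, np.float64(99.9)), (177, np.float64(100.2)), (181, np.float64(104.6)), (185, np.float64(106.1)), (189, np.float64(105.7)), (193, np.float64(106.5)), (197, np.float64(103.2)), (201, np.float64(100.4)), (205, np.float64(101.1)), (209, np.float64(100.3)), (213, np.float64(100.8)), (217, np.float64(99.8)), (221, np.float64(99.8)), (225, np.float64(100.4)), (229, np.float64(100.5)), (233, np.float64(101.2)), (237, np.float64(100.8))]
w13 192 105 -156.67 [614.8 -77.4 105.8]
w13 199.5 100 -156.35 [614.6 -77.6 101.9]
w13 219 100 -160.67 [615.1 -81.8 101.4]
w13 209 100 -158.9 [619.1 -79.3 101.1]
w13 230 100 -163.51 [619.6 -83.6  99.9]
tcp -200.8534432892514
[(165, np.float64(100.9)), (169, np.float64(100.7)), (173, np.float64(100.7)), (177, np.float64(100.8)), (181, np.float64(106.1)), (185, np.float64(105.7)), (189, np.float64(106.2)), (193, np.float64(106.0)), (197, np.float64(103.7)), (201, np.float64(100.7)), (205, np.float64(100.0)), (209, np.float64(100.0)), (213, np.float64(100.4)), (217, np.float64(100.5)), (221, np.float64(100.9)), (225, np.float64(100.2)), (229, np.float64(100.3)), (233, np.float64(99.8)), (237, np.float64(101.0))]
```

View pics/w13p.png

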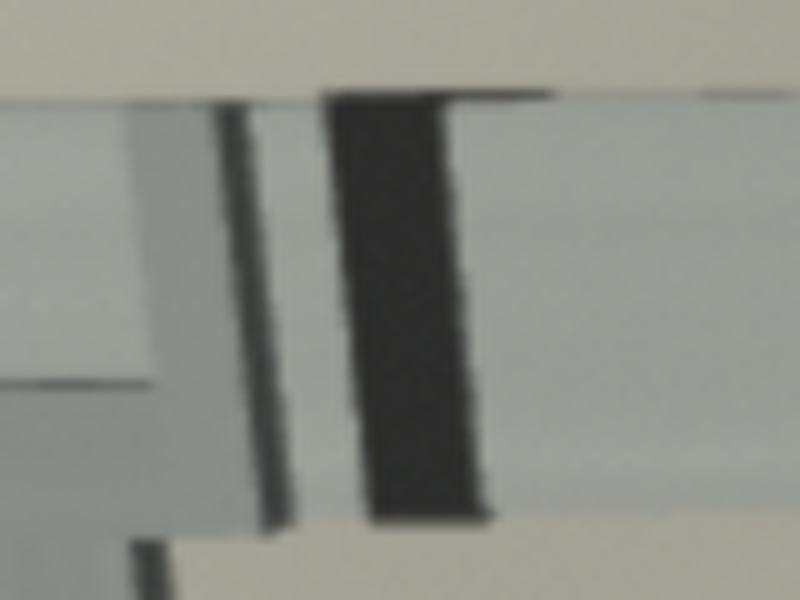

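Emit:
{"name": "arm_command", "arguments": {"plan": [{"fingers": 255, "dp": [0.002, -0.013, 0], "angular": [0, 0, 0]}, {"fingers": 255, "dp": [0.001, -0.013, 0], "angular": [0, 0, 0]}, {"fingers": 255, "dp": [0, 0, 0], "angular": [0, 0, 0]}, {"fingers": 255, "dp": [0, 0, 0], "angular": [0, 0, 0]}, {"fingers": 255, "dp": [0, 0, 0], "angular": [0, 0, 0]}, {"fingers": 255, "dp": [0, 0, 0], "angular": [0, 0, 0]}]}}

```text
clock: 27.52
ee_pos: [559.4, -134.2, 52.1]
eef_rot: [[0.992, 0.129, 0.001], [0.129, -0.992, 0.004], [0.002, -0.003, -1.0]]
contact_force: [0.4, 9.2, 5.8]
width: 0.118
```

```bash
python3 look.py w14; python3 - <<'E'
from pt import *
M,P,z=L('w14')
cv2.imwrite('pics/w14p.png',cv2.resize(z['im'][85:145,100:180][:,:,::-1],(800,600),interpolation=cv2.INTER_CUBIC))
fx=np.array([-.13,.9915]);print('tcp fwd',z['t'][:2]@fx, 'pull',-146.42-z['t'][:2]@fx)
im,d=eyes.camera('side'); save('s14',cv2.resize(im,(800,600)))
im,d=eyes.camera('scene'); save('c14',cv2.resize(im,(800,600)))
E
```

```text
27.525 [ 559.4 -134.2   52.1] [0.4 9.2 5.8] 0.118
tcp fwd -205.81136303871517 pull 59.391363038715184
```

View pics/w14p.png

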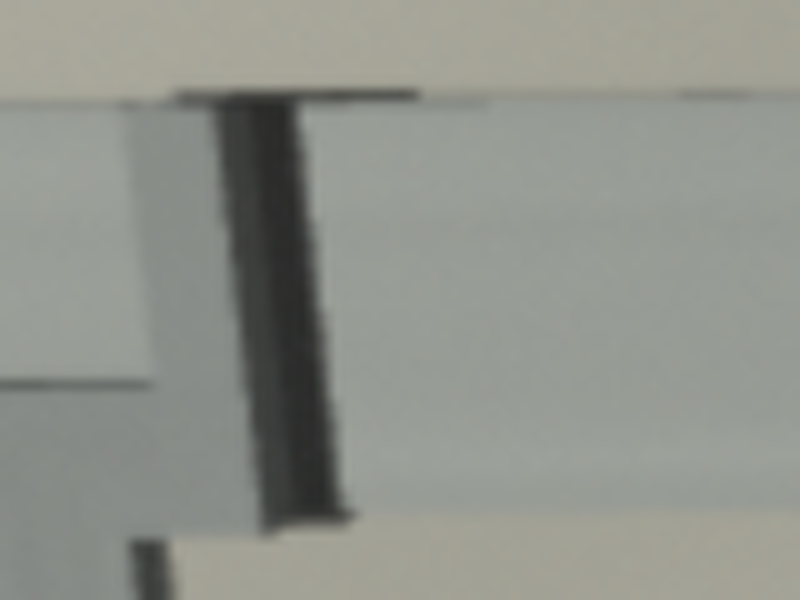

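View pics/s14.png

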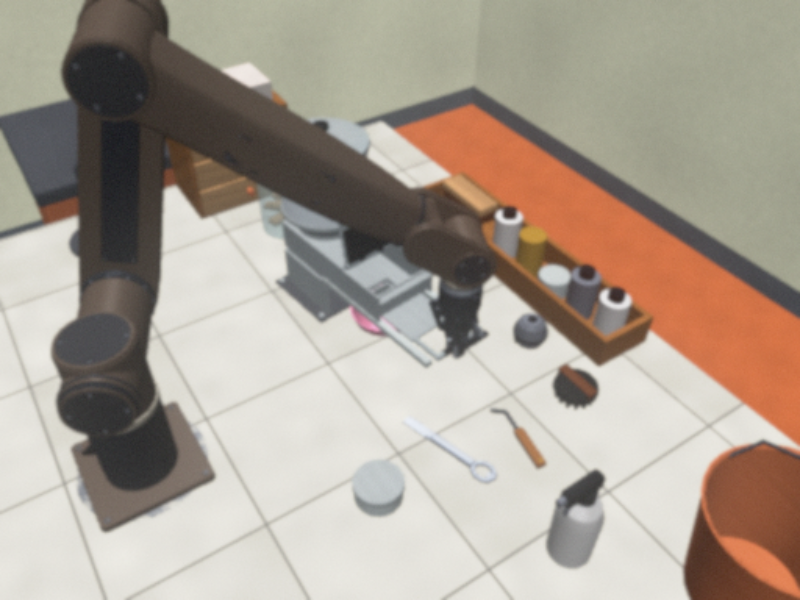

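View pics/c14.png

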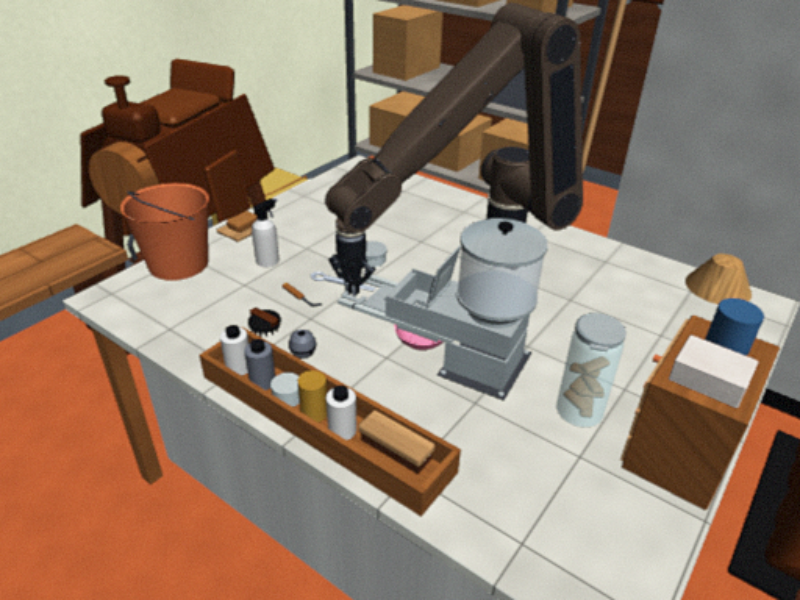

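The pointer's front edge sits on the mark, with half the line showing ahead of it and a pull of 59.4 mm. The cover stands open, the opener lies flat, the bowl is in place under the spout, and the grip is steady.

```bash
python3 - <<'E'
from h import *
s=read_state();print(s['clock'],s['ee_pos'],abs(s['joint_vel']).max(),s['width']);print(hand_in())
E
```

```text
27.675 [ 559.38674388 -134.23716457   52.13329924] 0.0012358595470476602 0.12138571156292315
the job is handed in; nothing more can be done
None
```

The job is handed in at 27.7 s of the 72 s allowed, with the gripper still holding the D-handle at the mark.

- **Cover:** I put the opener's tongue about 14 mm into the slot and levered the cover up with the opener only. It was pushed back to about 1.78 rad, close to its 1.8 stop, and the last pictures show it standing by itself.
- **Opener:** it is lying flat on the counter about where it started, clear of the fingers.
- **Gate:** it is pulled 59.4 mm from shut. The pointer's front edge lies on the filed line, about 0.7 mm past its middle. The arm was at rest and the wrist read about 9 N of pull.
- **Everything else:** the last pictures show the bowl under the spout and the other things where they were. I checked this by eye only.

Checks that disagreed:
- **Fingertips:** they are about 27 mm short of the reported TCP according to the wrist depth. The first closing on the opener therefore met nothing and moved nothing. I corrected for this afterwards.
- **Pointer reading:** its front edge measured about 58.8 mm from the mark when shut, not 60 mm. I went by the 60 mm of travel, and the mark picture agrees with it to about 1 mm.

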